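# Make up two drive kits

### The job

Make up the two drive kits: in the blue tray put the dark drive and the black-capped screw pot; in the yellow tray put the silver drive, the white-capped screw pot and the copper heat sink. Each goes flat or upright, right way up, down into the pocket of its shape (the blue tray's heat-sink pocket stays empty); set the things down rather than dropping them. The red drive and the red-capped pot are spares: leave them where they are.

Things in the scene. Friction and masses are not known exactly. Their poses are not given: they have to be found in the camera images.
- blue_tray: Blue kit tray, fixed, 180 x 150 x 8 mm (local x, y, z). Origin: centre of its underside. Three pockets in its top, 5 mm deep (floor 3 mm above the underside), sides along its axes: drive pocket 122 x 70 mm centred at local (0, -34) mm; heat-sink pocket 92 x 48 at (-38, +41); pot pocket 54 x 54 at (+53, +41). Local x points away from the robot within 0.3 rad, +y to its left.
- yellow_tray: Yellow kit tray, fixed, 180 x 150 x 8 mm (local x, y, z). Origin: centre of its underside. Three pockets in its top, 5 mm deep (floor 3 mm above the underside), sides along its axes: drive pocket 122 x 70 mm centred at local (0, -34) mm; heat-sink pocket 92 x 48 at (-38, +41); pot pocket 54 x 54 at (+53, +41). Local x points away from the robot within 0.3 rad, +y to its left.
- dark_drive: Charcoal-black solid-state drive enclosure, 100 x 50 x 18 mm (local x long, y, z), white blank label on top; starts lying flat, label up, long side roughly along world x. Origin: centre of its underside. About 0.12 kg.
- silver_drive: Silver-grey aluminium solid-state drive enclosure, 100 x 50 x 18 mm (local x long, y, z), white blank label on top; starts lying flat, label up, long side roughly along world x. Origin: centre of its underside. About 0.12 kg.
- red_drive: Red solid-state drive enclosure, 100 x 50 x 18 mm (local x long, y, z), white blank label on top; starts lying flat, label up, long side roughly along world x. Origin: centre of its underside. About 0.12 kg. A spare that belongs to no kit.
- black_pot: Closed screw pot, amber body 29 mm across with a black cap 32 mm across (the widest part, from 22 mm up to the top at 36 mm), standing upright. Origin: centre of its underside, z up. About 0.06 kg.
- white_pot: Closed screw pot, amber body 29 mm across with a white cap 32 mm across (the widest part, from 22 mm up to the top at 36 mm), standing upright. Origin: centre of its underside, z up. About 0.06 kg.
- red_pot: Closed screw pot, amber body 29 mm across with a red cap 32 mm across (the widest part, from 22 mm up to the top at 36 mm), standing upright. Origin: centre of its underside, z up. About 0.06 kg. A spare that belongs to no kit.
- heat_sink: Copper-coloured finned heat sink, 70 x 26 x 18 mm (local x long, y, z), fins on top running along its length; starts lying flat, its long side roughly along world y. Origin: centre of its underside. About 0.08 kg. Grip it across the 26 mm width.
Not all that is in view belongs to the job. Several things have the shape of the silver_drive; the one meant has the colours described above.

How it is judged:
By the outcome, as a careful person would: the job done as asked, in the order asked, and still so for the second after the job is handed in, with the robot touching nothing.
It also fails if it takes over 118 s, if anything falls off the work surface, if the arm or the gripper's body presses on something with over 40 N, if the wrist force passes 120 N, or if a joint passes its speed limit or range.

### The arm

A 6-joint arm with a two-finger parallel gripper is mounted at the origin on the work surface. World frame = base frame: x ahead of the robot, y to its left, z up, the work surface at z = 0. Lengths are in m, angles in rad, forces in N, time in s.
With the tool pointing down it reaches from about 0.375 to 0.9 m from the base axis. Payload 3.1 kg.
Tool frame: the origin (TCP) lies midway between the tips of the shut fingers; the grasp point (between the pads) lies 19 mm behind it; x points along the fingers, z is the direction in which the jaws open and shut, and the axes are right-handed (so a half turn about x gives the same grasp; the last joint's range is limited). The gripper opens to 85 mm and grips with 20 to 120 N. Pads are 22 mm wide; open, the fingers measure 114 mm over their backs; the gripper's body (76 mm by 85 mm) begins 54 mm behind the grasp point. The pads swing forward as they close: fully open they stand 13 mm farther back than shut.
Start: joints at [1.058, 0.527, 1.433, -0, 1.181, -0.178], TCP at [0.205, 0.59, 0.209] pointing down, gripper open.
Joint ranges: [-3.08, 3.08], [-0.75, 2.2], [0.22, 2.44], [-1.43, 4.57], [0, 2.65], [-2.85, 2.85]. Speed limits (rad/s): [2.79, 2.79, 3.14, 3.14, 3.14, 3.14].

### API

Orientations are given as a unit quaternion [x, y, z, w].
In Python, from station import telemetry, optics, manip gives the robot as it stands.
- The arm moves only by the tool step_arm, never from a script. Its argument "commands" is a list of rows, each a list of 4 numbers: the shift along the tool's x, y, z in m, then the turn about the tool's x in rad. A call has 1 to 8 rows; each row is the pose to reach, as a shift and turn from the pose measured when the call began, along the tool's axes at that moment; what a row does not reach only later rows make up. A row lasts 1/12 s, in which the tool goes at most 41.7 mm and 7.16 degrees, less where a joint would pass 70% of its speed; a pose out of reach is approached as far as the arm can. A call with a gripper value outside its range is refused whole. "jaw" is the finger opening in m, from 0 to 0.0854, set as the call begins (left out, the last holds). The fingers move at their own pace and stop on an object; "grip_force" is the grip in N (left out, the last holds). Time passes only in rows, so rows that repeat a pose let the fingers close. It gives the time, the measured TCP pose, the force and the opening at its end, in the units of the state.
- telemetry.sense(): the state, without advancing time (a new reading comes with each control period).
- optics.snapshot(name): name is "scene" or "top" or "wrist"; returns the picture (400x640x3 uint8, red, green, blue); there is no depth.
- optics.camera_params(name): a dict with "mtx" (3x3 intrinsics, pixels), "origin" and "attitude" of the camera in the world. Camera axes: x right, y down, z forward; pixel columns grow to the right and rows downward; lengths in m; the calibration is good to about 2 mm. A picture is of the moment at which its call begins: read the wrist's pose just before it. camera_params takes no time and is no camera call; for the wrist camera it gives the pose at the moment of the call.
- manip.sign_off(): hands the job in, once; it reports no verdict.
The state is a dict: "t": time; "q": joint angles; "qd": joint speeds; "tau": joint torques, N m; "tcp_pos": TCP position; "tool_rot": TCP orientation; "force": force on the tool from outside, world axes, zero at the start; "ft_torque": the same for the moment, N m; "finger_gap": opening from 0.0 (shut) to 1.0 (fully open).
Only numpy, scipy, OpenCV 4.12 (cv2) and the standard library are available. Lean on these libraries where they do the work, as an engineer would, in place of code of your own. Each camera call takes 0.05 s, during which the arm holds its last target.

## Working session

There is one attempt and no reset: what is moved stays moved. The work goes in short steps, Python scripts to look and compute and a tool call to move; the robot and the scene stay as the last step left them, time stands still between calls to the robot, and variables do not carry over. Pictures are saved under pics/ and viewed, and the job is handed in when it is done.

Besides the shell and the picture viewer there is one more tool, called after "Emit:" by a JSON object that holds its "fn" and its "kwargs". step_arm: Moves the arm, as the interface text tells. Its arguments: {"type":"object","properties":{"commands":{"type":"array","items":{"type":"array","items":{"type":"number"}}},"jaw":{"type":"number"},"grip_force":{"type":"number"}},"required":["commands"]}

```bash
ls; mkdir -p pics
python3 - <<'E'
from station import telemetry, optics
import cv2
print(telemetry.sense())
for n in ("scene","top"):
    im=optics.snapshot(n); cv2.imwrite(f"pics/{n}0.png",im[:,:,::-1]); print(n,optics.camera_params(n))
E
```

```text
pics
{'t': 0.0, 'q': array([ 1.05850766e+00,  5.28509922e-01,  1.43391936e+00, -4.39259123e-06,
        1.18141743e+00, -1.78474951e-01]), 'qd': array([ 0.00063691,  0.00020639,  0.00047111,  0.00146573, -0.00079809,
       -0.00108757]), 'tau': array([-1.71470776e-03, -4.42353880e+01, -1.78021431e+01, -3.06536376e-04,
        8.55407445e-03,  3.94737523e-07]), 'tcp_pos': array([0.20434921, 0.58982103, 0.20780139]), 'tool_rot': array([-0.41032616,  0.57683787,  0.40964465,  0.57539706]), 'force': array([ 0.31902041, -0.06380911, -0.63820525]), 'ft_torque': array([-0.01054536,  0.00846211,  0.03277935]), 'finger_gap': 1.000577462151502}
scene {'mtx': array([[398.58660535,   0.        , 317.44257794],
       [  0.        , 398.58660535, 200.28724477],
       [  0.        ,   0.        ,   1.        ]]), 'origin': array([ 1.11548917, -0.48056885,  0.73833708]), 'attitude': array([ 0.82975596,  0.40919281, -0.16453286, -0.34204564])}
top {'mtx': array([[392.30509182,   0.        , 315.45796303],
       [  0.        , 392.30509182, 202.48597601],
       [  0.        ,   0.        ,   1.        ]]), 'origin': array([ 0.389681  , -0.05680014,  0.94335834]), 'attitude': array([ 0.71107247, -0.69693308,  0.06401133, -0.06754837])}
```

View pics/scene0.png

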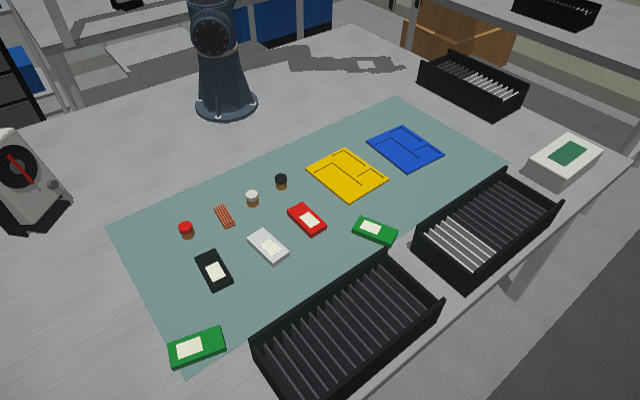

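View pics/top0.png

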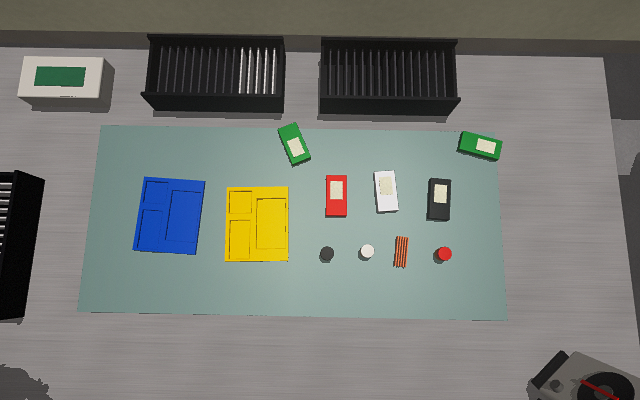

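```bash
cat > h.py <<'E'
import numpy as np, cv2
from scipy.spatial.transform import Rotation as R
from station import telemetry, optics
def ray(name,uv,z,P=None):
    P=P or optics.camera_params(name); K=P["mtx"]
    d=R.from_quat(P["attitude"]).apply(np.linalg.inv(K)@np.array([uv[0],uv[1],1.0]))
    return P["origin"]+d*(z-P["origin"][2])/d[2]
def proj(name,X,P=None):
    P=P or optics.camera_params(name)
    c=R.from_quat(P["attitude"]).inv().apply(np.array(X)-P["origin"]); u=P["mtx"]@(c/c[2]); return u[:2]
def blobs(name,im,cond,z,amin,amax,roi=None,show=True):
    """cond: boolean mask; returns world centre, yaw of long side, size (m)"""
    m=cond.astype(np.uint8)*255
    m=cv2.morphologyEx(m,cv2.MORPH_CLOSE,np.ones((5,5)))
    cs,_=cv2.findContours(m,cv2.RETR_EXTERNAL,cv2.CHAIN_APPROX_NONE); out=[]
    for c in cs:
        a=cv2.contourArea(c)
        if not amin<a<amax: continue
        W=np.array([ray(name,p[0],z)[:2] for p in c])
        (cx,cy),(w,h),ang=cv2.minAreaRect((W*1000).astype(np.float32))
        if w<h: w,h,ang=h,w,ang+90
        ang=(ang+90)%180-90
        uv=c[:,0].mean(0)
        out.append((cx/1000,cy/1000,np.radians(ang),w,h,uv))
        if show: print("  c=(%.4f,%.4f) yaw=%.3f size=%.0fx%.0f uv=(%.0f,%.0f)"%(cx/1000,cy/1000,np.radians(ang),w,h,*uv))
    return out
def to(x,y,z,yaw=None):
    """shift in tool axes and turn about tool x, to bring TCP to xyz with the jaw axis (tool z) at yaw (mod pi)"""
    s=telemetry.sense(); T=R.from_quat(s["tool_rot"]); d=T.inv().apply(np.array([x,y,z])-s["tcp_pos"])
    zj=T.apply([0,0,1]); yc=np.arctan2(zj[1],zj[0]); xd=T.apply([1,0,0])
    t=0
    if yaw is not None: t=-((yaw-yc+np.pi/2)%np.pi-np.pi/2)   # tool x is down: + turn = - yaw
    print("tcp",s["tcp_pos"].round(4),"jawyaw %.3f tilt %.4f q1 %.2f q6 %.3f t=%.2f F"%(yc,np.arccos(-xd[2]),s["q"][0],s["q"][5],s["t"]),s["force"].round(1))
    print("shift",d.round(4),"turn %.3f"%t, "rows",max(np.linalg.norm(d)/.0417,abs(t)/np.radians(7.16)).round(1))
E
cat > m.py <<'E'
from h import *
for n in ("top","scene"):
    im=optics.snapshot(n); hsv=cv2.cvtColor(im,cv2.COLOR_RGB2HSV); H,S,V=[hsv[...,i].astype(int) for i in range(3)]
    h2=cv2.cvtColor(im,cv2.COLOR_RGB2HSV)
    yy,xx=np.mgrid[:400,:640]
    # work mat area by projecting a polygon
    pg=np.array([proj(n,p) for p in [(.22,-.6,0),(.66,-.6,0),(.66,.52,0),(.22,.52,0)]]).astype(np.int32)
    roi=cv2.fillPoly(np.zeros((400,640),np.uint8),[pg],1)>0
    print(n)
    print(" blue");blobs(n,im,roi&(abs(H-112)<10)&(S>150),.004,800,20000)
    print(" yellow");blobs(n,im,roi&(abs(H-26)<6)&(S>180),.004,800,20000)
    print(" red(drive .009/pot .029)");blobs(n,im,roi&((H<5)|(H>175))&(S>170)&(V>110),.009,300,3000);blobs(n,im,roi&((H<5)|(H>175))&(S>170)&(V>110),.029,50,300)
    print(" dark drive");blobs(n,im,roi&(V<75),.009,300,3000)
    print(" black cap");blobs(n,im,roi&(V<75)&(S<120),.029,50,400)
    print(" white/silver");blobs(n,im,roi&(S<35)&(V>90),.009,250,3000)
    print(" white cap");blobs(n,im,roi&(S<35)&(V>90),.029,60,300)
    print(" copper");blobs(n,im,roi&(H<16)&(H>=3)&(S>90)&(V>80),.009,150,1500)
E
python3 m.py
```

```text
top
 blue
  c=(0.5302,0.3049) yaw=-0.055 size=181x152 uv=(169,215)
 yellow
  c=(0.5136,0.0918) yaw=0.034 size=180x149 uv=(256,224)
 red(drive .009/pot .029)
  c=(0.5858,-0.1001) yaw=0.015 size=99x49 uv=(336,195)
  c=(0.4490,-0.3512) yaw=-1.551 size=30x28 uv=(444,253)
 dark drive
  c=(0.5806,-0.3484) yaw=-0.081 size=104x55 uv=(439,199)
 black cap
  c=(0.4424,-0.0785) yaw=-1.553 size=30x30 uv=(327,253)
 white/silver
 white cap
 copper
  c=(0.4527,-0.2554) yaw=-0.108 size=71x29 uv=(401,251)
scene
 blue
  c=(0.5261,0.3075) yaw=-0.054 size=186x156 uv=(405,149)
 yellow
  c=(0.5103,0.0934) yaw=0.037 size=182x153 uv=(346,175)
 red(drive .009/pot .029)
  c=(0.5816,-0.0952) yaw=-0.009 size=107x52 uv=(307,219)
  c=(0.4456,-0.3483) yaw=0.118 size=37x28 uv=(184,227)
 dark drive
  c=(0.5783,-0.3484) yaw=-0.081 size=110x51 uv=(213,270)
 black cap
  c=(0.4429,-0.0785) yaw=-0.602 size=40x29 uv=(281,179)
 white/silver
  c=(0.5960,-0.2188) yaw=0.082 size=113x57 uv=(268,247)
 white cap
  c=(0.5998,-0.3516) yaw=-0.079 size=46x31 uv=(215,271)
  c=(0.5827,-0.0985) yaw=-0.067 size=84x36 uv=(308,213)
  c=(0.4584,-0.1744) yaw=-0.362 size=67x32 uv=(252,198)
 copper
  c=(0.4508,-0.2532) yaw=-0.111 size=83x29 uv=(224,216)
```

Run:
```python
from h import *
im=cv2.imread("pics/top0.png")
cv2.imwrite("pics/topz.png",cv2.resize(im[160:280,310:470],None,fx=5,fy=5,interpolation=cv2.INTER_NEAREST))
hsv=cv2.cvtColor(im,cv2.COLOR_BGR2HSV)
for p in [(386,178),(380,200),(392,200),(367,250),(367,257),(367,246),(380,230),(401,250),(444,252)]: print(p,hsv[p[1],p[0]],im[p[1],p[0]])
```

```text
(386, 178) [ 26  35 220] [190 216 220]
(380, 200) [165   2 229] [228 227 229]
(392, 200) [  0   2 229] [227 227 229]
(367, 250) [ 22  12 227] [216 224 227]
(367, 257) [ 18  21 180] [165 174 180]
(367, 246) [ 18  14 229] [216 224 229]
(380, 230) [ 81  29 177] [171 177 157]
(401, 250) [  8 161 165] [ 61  89 165]
(444, 252) [  1 200 215] [ 46  51 215]
```

View pics/topz.png

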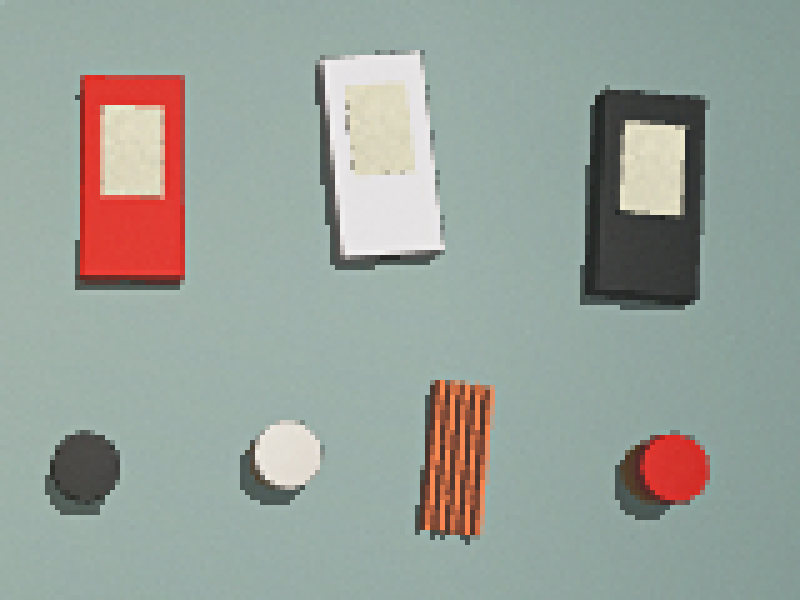

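Run:
```python
from h import *
for n,f in (("top","pics/top0.png"),("scene","pics/scene0.png")):
    im=cv2.imread(f); hsv=cv2.cvtColor(im,cv2.COLOR_BGR2HSV); H,S,V=[hsv[...,i].astype(int) for i in range(3)]
    roi=np.zeros((400,640),bool)
    if n=="top": roi[160:290,345:420]=1
    else: roi[180:275,235:295]=1
    print(n);blobs(n,im,roi&(S<55)&(V>195),.018,300,3000);blobs(n,im,roi&(S<55)&(V>195),.036,40,290)
def tp(c,yaw,p): 
    return (np.array(c)+R.from_euler('z',yaw).apply([*p,0])[:2]).round(4)
b=((.529,.306),-.055); y=((.5125,.0925),.035)
for nm,t in (("blue",b),("yellow",y)):
    print(nm,"drive",tp(*t,(0,-.034)),"pot",tp(*t,(.053,.041)),"sink",tp(*t,(-.038,.041)))
to(.5805,-.3495,.12,-.081+np.pi/2)
```

```text
top
  c=(0.5976,-0.2198) yaw=0.097 size=98x48 uv=(386,190)
  c=(0.4507,-0.1713) yaw=-0.778 size=28x27 uv=(367,250)
scene
  c=(0.5974,-0.2198) yaw=0.100 size=97x47 uv=(267,244)
  c=(0.4502,-0.1709) yaw=0.921 size=28x25 uv=(251,193)
blue drive [0.5271 0.2721] pot [0.5842 0.344 ] sink [0.4933 0.349 ]
yellow drive [0.5137 0.0585] pot [0.564  0.1353] sink [0.4731 0.1321]
tcp [0.2045 0.5901 0.2082] jawyaw 1.237 tilt 0.0013 q1 1.06 q6 -0.178 t=0.20 F [-0.6  0.1  0.2]
shift [ 0.089  -0.6631 -0.7645] turn -0.253 rows 24.4
```

Emit:
{"fn": "step_arm", "kwargs": {"commands": [[0.089, -0.663, -0.764, -0.253], [0.089, -0.663, -0.764, -0.253], [0.089, -0.663, -0.764, -0.253], [0.089, -0.663, -0.764, -0.253], [0.089, -0.663, -0.764, -0.253], [0.089, -0.663, -0.764, -0.253], [0.089, -0.663, -0.764, -0.253], [0.089, -0.663, -0.764, -0.253]], "jaw": 0.08, "grip_force": 40}}

```text
t: 0.87
tcp_pos: [0.3281, 0.2809, 0.1797]
tool_rot: [-0.48, 0.52, 0.479, 0.519]
force: [0.6, 0.5, 0.7]
finger_gap: 0.937
```

```bash
python3 -c "
from h import *
to(.5805,-.3495,.12,-.081+np.pi/2)"
```

```text
tcp [0.3281 0.2809 0.1797] jawyaw 1.491 tilt 0.0011 q1 0.45 q6 -1.041 t=0.87 F [0.6 0.5 0.7]
shift [ 0.0603 -0.302  -0.6081] turn 0.001 rows 16.3
```

Emit:
{"fn": "step_arm", "kwargs": {"commands": [[0.06, -0.302, -0.608, 0], [0.06, -0.302, -0.608, 0], [0.06, -0.302, -0.608, 0], [0.06, -0.302, -0.608, 0], [0.06, -0.302, -0.608, 0], [0.06, -0.302, -0.608, 0], [0.06, -0.302, -0.608, 0], [0.06, -0.302, -0.608, 0]]}}

```text
t: 1.53
tcp_pos: [0.4516, -0.0279, 0.1506]
tool_rot: [-0.48, 0.52, 0.479, 0.52]
force: [0.4, 1.2, 0.2]
finger_gap: 0.938
```

```bash
python3 -c "
from h import *
to(.5805,-.3495,.12,-.081+np.pi/2)"
```

```text
tcp [ 0.4516 -0.0279  0.1506] jawyaw 1.490 tilt 0.0010 q1 -0.31 q6 -1.798 t=1.53 F [0.4 1.2 0.2]
shift [ 0.031  -0.1545 -0.3101] turn 0.000 rows 8.3
```

Emit:
{"fn": "step_arm", "kwargs": {"commands": [[0.031, -0.1545, -0.31, 0], [0.031, -0.1545, -0.31, 0], [0.031, -0.1545, -0.31, 0], [0.031, -0.1545, -0.31, 0], [0.031, -0.1545, -0.31, 0], [0.031, -0.1545, -0.31, 0], [0.031, -0.1545, -0.31, 0], [0.031, -0.1545, -0.31, 0]]}}

```text
t: 2.2
tcp_pos: [0.5747, -0.336, 0.121]
tool_rot: [-0.479, 0.52, 0.479, 0.52]
force: [0.9, 0.8, 0.4]
finger_gap: 0.934
```

```bash
python3 -c "
from h import *
to(.5805,-.3495,.004,-.081+np.pi/2)
P=optics.camera_params('wrist'); im=optics.snapshot('wrist'); cv2.imwrite('pics/w1.png',im[:,:,::-1])
print(P, [proj('wrist',X,P).round(0) for X in [(.5805,-.3495,.018),(.5805,-.3495,.12)]])"
```

```text
tcp [ 0.5747 -0.336   0.121 ] jawyaw 1.490 tilt 0.0006 q1 -0.70 q6 -2.186 t=2.20 F [0.9 0.8 0.4]
shift [ 0.117  -0.0069 -0.0129] turn -0.000 rows 2.8
{'mtx': array([[318.83427818,   0.        , 318.70426043],
       [  0.        , 318.83427818, 200.77808761],
       [  0.        ,   0.        ,   1.        ]]), 'origin': array([ 0.49804001, -0.33045874,  0.28610133]), 'attitude': array([0.7265544 , 0.66997732, 0.10347142, 0.11199445])} [array([305., 200.]), array([297., 252.])]
```

View pics/w1.png

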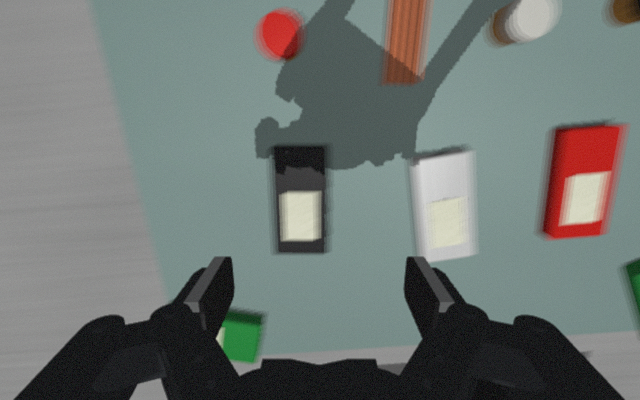

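Emit:
{"fn": "step_arm", "kwargs": {"commands": [[0, -0.007, -0.013, 0], [0.04, -0.007, -0.013, 0], [0.08, -0.007, -0.013, 0], [0.1, -0.007, -0.013, 0], [0.11, -0.007, -0.013, 0], [0.116, -0.007, -0.013, 0], [0.117, -0.007, -0.013, 0], [0.117, -0.007, -0.013, 0]]}}

```text
t: 2.92
tcp_pos: [0.5861, -0.3611, 0.005]
tool_rot: [-0.484, 0.521, 0.473, 0.52]
force: [-0.7, -0.5, 0.6]
finger_gap: 0.935
```

```bash
python3 -c "
from h import *
to(.5805,-.3495,.004,-.081+np.pi/2)
P=optics.camera_params('wrist'); im=optics.snapshot('wrist'); cv2.imwrite('pics/w2.png',im[:,:,::-1])"
```

```text
tcp [ 0.5861 -0.3611  0.005 ] jawyaw 1.486 tilt 0.0148 q1 -0.71 q6 -2.196 t=2.92 F [-0.7 -0.5  0.6]
shift [0.0008 0.0066 0.0111] turn -0.004 rows 0.3
```

View pics/w2.png

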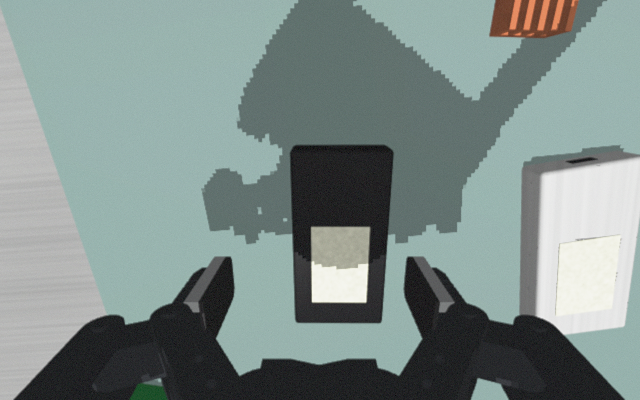

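Emit:
{"fn": "step_arm", "kwargs": {"commands": [[0.0, 0.0066, 0.011, -0.004], [0.0, 0.0066, 0.011, -0.004], [0.0, 0.0066, 0.011, -0.004], [0.0, 0.0066, 0.011, -0.004]]}}

```text
t: 3.3
tcp_pos: [0.5818, -0.3507, 0.0069]
tool_rot: [-0.486, 0.52, 0.473, 0.519]
force: [-0.4, -0.5, -0.2]
finger_gap: 0.94
```

```bash
python3 -c "
from h import *
to(.5805,-.3495,.004,-.081+np.pi/2)
print(R.from_quat(telemetry.sense()['tool_rot']).as_matrix().round(4))
"
```

```text
tcp [ 0.5818 -0.3507  0.0069] jawyaw 1.490 tilt 0.0188 q1 -0.70 q6 -2.192 t=3.30 F [-0.4 -0.5 -0.2]
shift [0.0029 0.0014 0.0012] turn 0.001 rows 0.1
[[ 0.0117 -0.9967  0.0803]
 [-0.0147  0.0802  0.9967]
 [-0.9998 -0.0128 -0.0137]]
```

Emit:
{"fn": "step_arm", "kwargs": {"commands": [[0.003, 0.001, 0.001, 0], [0.003, 0.001, 0.001, 0], [0.003, 0.001, 0.001, 0], [0.003, 0.001, 0.001, 0], [0.003, 0.001, 0.001, 0], [0.003, 0.001, 0.001, 0], [0.003, 0.001, 0.001, 0], [0.003, 0.001, 0.001, 0]], "jaw": 0.04, "grip_force": 40}}

```text
t: 3.97
tcp_pos: [0.5809, -0.3497, 0.0038]
tool_rot: [-0.486, 0.52, 0.473, 0.519]
force: [-0.8, 0.6, 0.1]
finger_gap: 0.47
```

```bash
python3 -c "
from h import *
to(.5805,-.3495,.004,-.081+np.pi/2)
im=optics.snapshot('wrist'); cv2.imwrite('pics/w3.png',im[:,:,::-1])
im=optics.snapshot('scene'); cv2.imwrite('pics/s3.png',cv2.resize(im[200:330,150:310,::-1],None,fx=5,fy=4.5))
"
```

```text
tcp [ 0.5809 -0.3497  0.0038] jawyaw 1.490 tilt 0.0187 q1 -0.70 q6 -2.192 t=3.97 F [-0.8  0.6  0.1]
shift [-0.0002  0.0004  0.0002] turn 0.001 rows 0.0
```

View pics/w3.png

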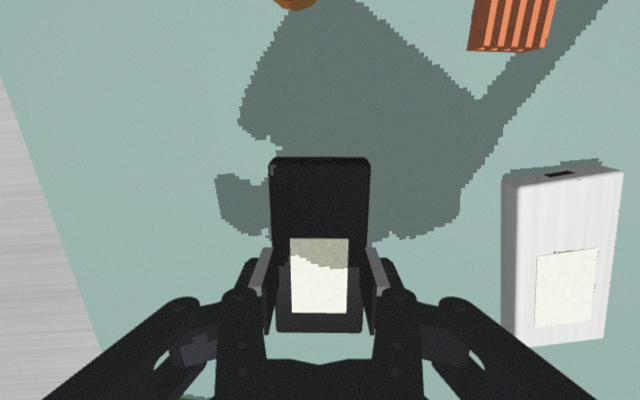

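View pics/s3.png

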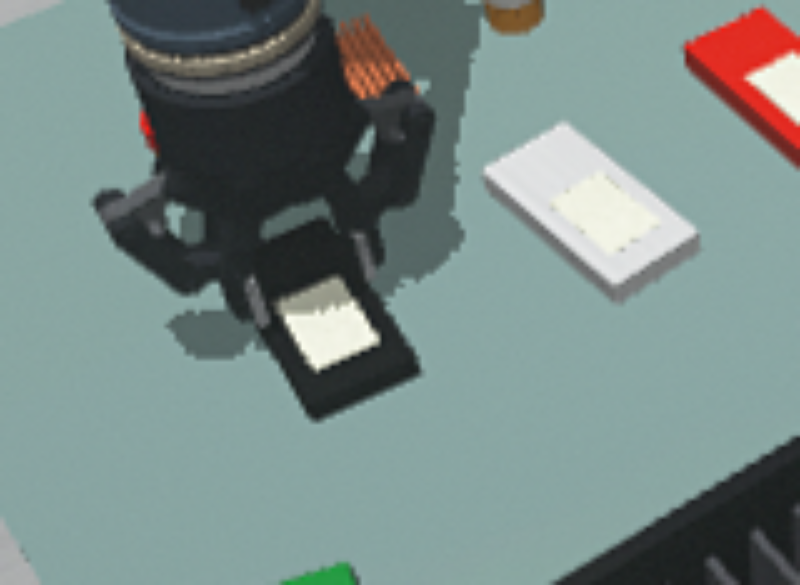

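```bash
python3 -c "
from h import *
im=cv2.imread('pics/w3.png'); im=im[200:380,210:430]; im=np.clip(im.astype(int)*2,0,255).astype(np.uint8)
cv2.imwrite('pics/w3z.png',cv2.resize(im,None,fx=3.3,fy=3.3))
"
```

```text
(no output)
```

View pics/w3z.png

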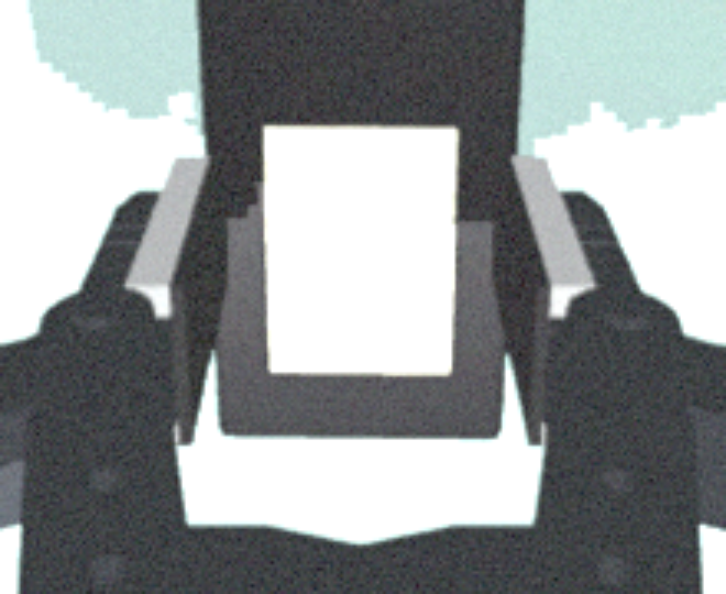

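Emit:
{"fn": "step_arm", "kwargs": {"commands": [[0, 0, 0, 0], [0, 0, 0, 0], [0, 0, 0, 0], [0, 0, 0, 0]], "jaw": 0.03}}

```text
t: 4.4
tcp_pos: [0.5809, -0.3497, 0.0039]
tool_rot: [-0.486, 0.52, 0.473, 0.519]
force: [0.3, 0.3, 0.5]
finger_gap: 0.351
```

```bash
python3 -c "
from h import *
to(.5805,-.3495,.004,-.081+np.pi/2)
im=optics.snapshot('wrist'); cv2.imwrite('pics/w4.png',im[:,:,::-1])
im=im[200:380,210:430,::-1]; im=np.clip(im.astype(int)*2,0,255).astype(np.uint8)
cv2.imwrite('pics/w4z.png',cv2.resize(im,None,fx=3.3,fy=3.3))
"
```

```text
tcp [ 0.5809 -0.3497  0.0039] jawyaw 1.490 tilt 0.0188 q1 -0.70 q6 -2.192 t=4.40 F [0.3 0.3 0.5]
shift [-0.0001  0.0004  0.0002] turn 0.001 rows 0.0
```

View pics/w4z.png

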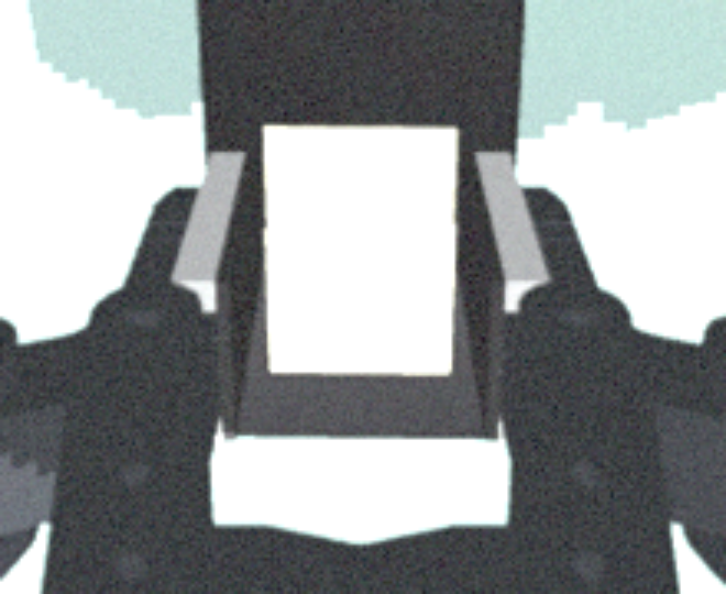

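```bash
python3 -c "
from h import *
s=telemetry.sense();P=optics.camera_params('wrist');T=R.from_quat(s['tool_rot'])
C=R.from_quat(P['attitude']).inv()
for b in (0,.01,.019,.03):
  for g in (.03,):
    for y in (-.011,.011):
      X=[s['tcp_pos']+T.apply([-b,y,k*g/2]) for k in (-1,1)]
      print(b,y,[proj('wrist',x,P).round(0) for x in X],C.apply(X[0]-P['origin'])[2].round(4))
print('img tip corners',[ (210+u/3.3,200+v/3.3) for u,v in ((245,152),(475,152),(217,280),(505,280))])
"
```

```text
0 -0.011 [array([294., 260.]), array([346., 260.])] 0.1839
0 0.011 [array([293., 224.]), array([347., 224.])] 0.1773
0.01 -0.011 [array([292., 268.]), array([347., 268.])] 0.1744
0.01 0.011 [array([291., 231.]), array([348., 231.])] 0.1677
0.019 -0.011 [array([291., 277.]), array([349., 277.])] 0.1658
0.019 0.011 [array([290., 238.]), array([350., 238.])] 0.1592
0.03 -0.011 [array([289., 289.]), array([351., 289.])] 0.1553
0.03 0.011 [array([288., 248.]), array([352., 248.])] 0.1487
img tip corners [(284.24242424242425, 246.06060606060606), (353.93939393939394, 246.06060606060606), (275.75757575757575, 284.8484848484849), (363.030303030303, 284.8484848484849)]
```

```bash
python3 -c "
from h import *
P=optics.camera_params('wrist')
Y=R.from_euler('z',-.081)
for p in ((-.05,-.025),(-.05,.025),(.05,-.025),(.05,.025)):
  x=np.array([.5805,-.3495,.018])+Y.apply([*p,0]); print(x.round(3),proj('wrist',x,P).round(0),proj('scene',x).round(0))
s=telemetry.sense();T=R.from_quat(s['tool_rot'])
for b in (0,.01,.02,.03): print(b,[proj('scene',s['tcp_pos']+T.apply([-b,y,k*.015])).round(0) for k in (-1,1) for y in (-.011,.011)])
im=optics.snapshot('scene'); cv2.imwrite('pics/s4.png',cv2.resize(im[225:295,165:265,::-1],None,fx=8,fy=8))
"
```

```text
[ 0.529 -0.37   0.018] [268. 159.] [193. 257.]
[ 0.533 -0.321  0.018] [373. 159.] [214. 247.]
[ 0.628 -0.378  0.018] [276. 331.] [210. 290.]
[ 0.632 -0.329  0.018] [363. 332.] [233. 279.]
0 [array([209., 278.]), array([205., 271.]), array([222., 272.]), array([218., 265.])]
0.01 [array([208., 276.]), array([204., 268.]), array([221., 269.]), array([217., 262.])]
0.02 [array([207., 273.]), array([203., 266.]), array([221., 267.]), array([216., 260.])]
0.03 [array([206., 270.]), array([203., 263.]), array([220., 264.]), array([216., 257.])]
```

View pics/s4.png

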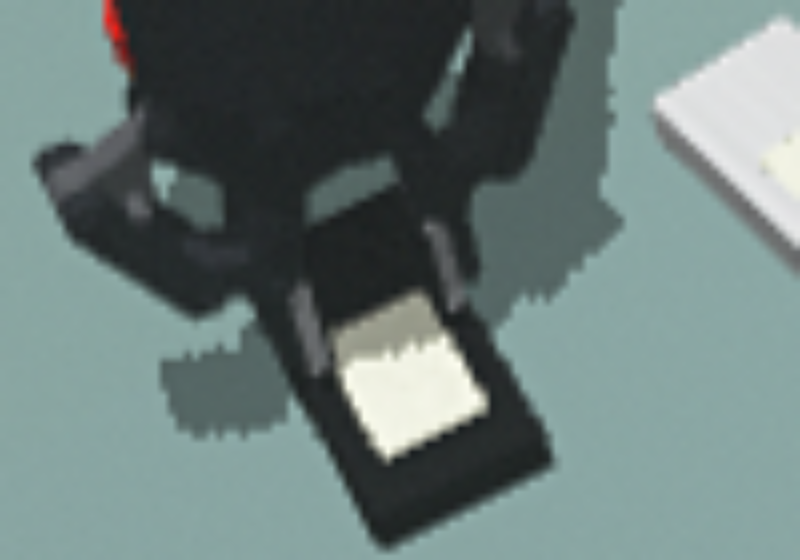

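View pics/w4.png

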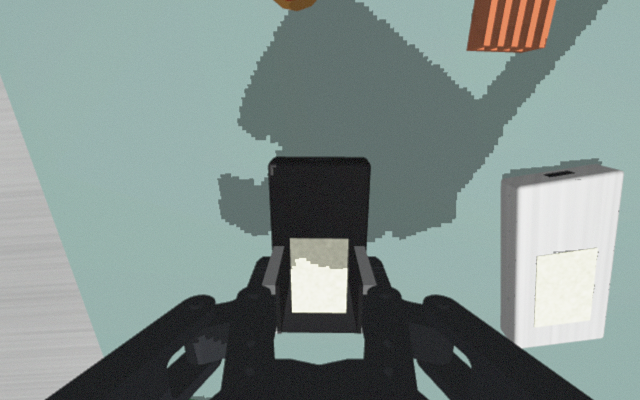

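Emit:
{"fn": "step_arm", "kwargs": {"commands": [[0, 0, 0, 0], [0, 0, 0, 0], [0, 0, 0, 0], [0, 0, 0, 0], [0, 0, 0, 0], [0, 0, 0, 0]], "jaw": 0.07}}

```text
t: 5.0
tcp_pos: [0.5809, -0.3497, 0.0039]
tool_rot: [-0.486, 0.52, 0.473, 0.519]
force: [0.9, -0.0, 0.4]
finger_gap: 0.825
```

Emit:
{"fn": "step_arm", "kwargs": {"commands": [[0.005, 0, 0, 0], [0.01, 0, 0, 0], [0.015, 0, 0, 0], [0.018, 0, 0, 0], [0.018, 0, 0, 0], [0.018, 0, 0, 0]]}}

```text
t: 5.5
tcp_pos: [0.5809, -0.3497, -0.0148]
tool_rot: [-0.486, 0.52, 0.473, 0.519]
force: [-0.6, 0.1, -0.3]
finger_gap: 0.816
```

```bash
python3 -c "
from h import *
to(.5805,-.3495,-.022,-.081+np.pi/2)
im=optics.snapshot('wrist'); cv2.imwrite('pics/w5.png',im[:,:,::-1])
im=optics.snapshot('scene'); cv2.imwrite('pics/s5.png',cv2.resize(im[225:295,165:265,::-1],None,fx=8,fy=8))
s=telemetry.sense();T=R.from_quat(s['tool_rot'])
for b in (0,.01,.02,.03,.04): print(b,[proj('scene',s['tcp_pos']+T.apply([-b,-.011,k*.035])).round(0) for k in (-1,1) ])
"
```

```text
tcp [ 0.5809 -0.3497 -0.0148] jawyaw 1.490 tilt 0.0178 q1 -0.70 q6 -2.192 t=5.50 F [-0.6  0.1 -0.3]
shift [0.0072 0.0005 0.0003] turn 0.001 rows 0.2
0 [array([202., 287.]), array([232., 273.])]
0.01 [array([201., 285.]), array([231., 270.])]
0.02 [array([200., 282.]), array([230., 268.])]
0.03 [array([199., 279.]), array([230., 265.])]
0.04 [array([198., 277.]), array([229., 262.])]
```

View pics/s5.png

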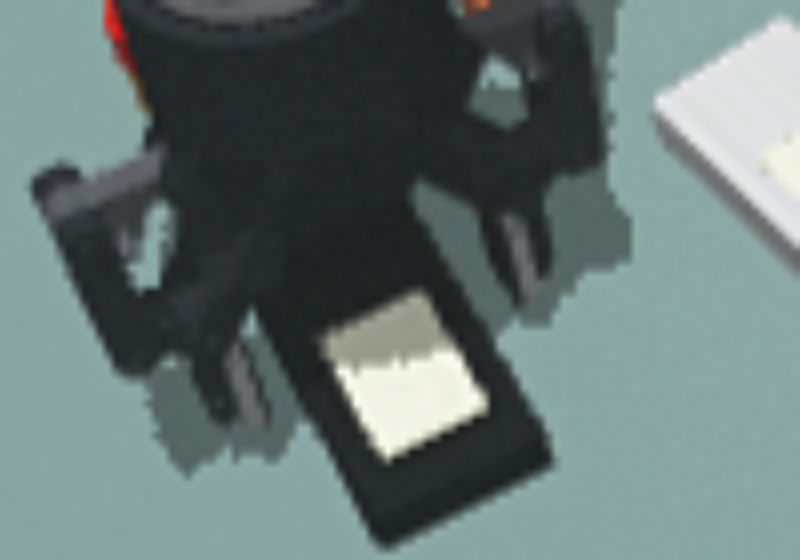

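View pics/w5.png

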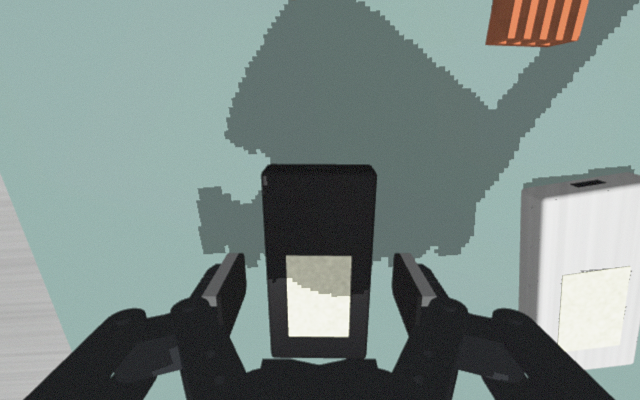

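Emit:
{"fn": "step_arm", "kwargs": {"commands": [[0.004, 0, 0, 0], [0.007, 0, 0, 0], [0.007, 0, 0, 0], [0.007, 0, 0, 0], [0.007, 0, 0, 0], [0.007, 0, 0, 0], [0.007, 0, 0, 0], [0.007, 0, 0, 0]], "jaw": 0.04}}

```text
t: 6.27
tcp_pos: [0.5817, -0.3505, -0.0202]
tool_rot: [-0.487, 0.52, 0.472, 0.519]
force: [-0.3, -0.6, 5.2]
finger_gap: 0.571
```

```bash
python3 -c "
from h import *
to(.5805,-.3495,-.022,-.081+np.pi/2)
im=optics.snapshot('scene'); cv2.imwrite('pics/s6.png',cv2.resize(im[225:295,165:265,::-1],None,fx=8,fy=8))
s=telemetry.sense();T=R.from_quat(s['tool_rot'])
for b in (0,.01,.02,.03,.04): print(b,[proj('scene',s['tcp_pos']+T.apply([-b,-.011,k*.025])).round(1) for k in (-1,1) ])
"
```

```text
tcp [ 0.5817 -0.3505 -0.0202] jawyaw 1.490 tilt 0.0200 q1 -0.70 q6 -2.192 t=6.27 F [-0.3 -0.6  5.2]
shift [0.0017 0.0013 0.0009] turn 0.001 rows 0.1
0 [array([206.6, 286.9]), array([227.7, 276.6])]
0.01 [array([205.8, 284.3]), array([227.1, 274. ])]
0.02 [array([204.9, 281.6]), array([226.4, 271.3])]
0.03 [array([204.1, 279. ]), array([225.7, 268.7])]
0.04 [array([203.2, 276.2]), array([225.1, 265.9])]
```

View pics/s6.png

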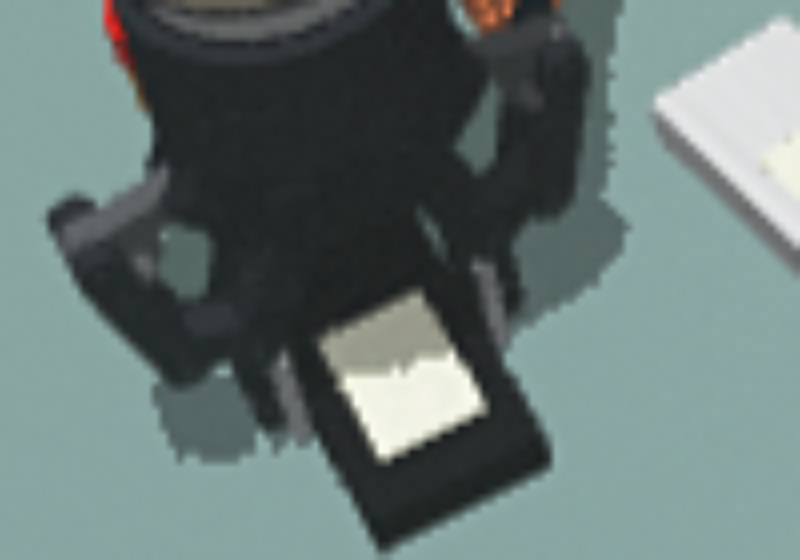

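Emit:
{"fn": "step_arm", "kwargs": {"commands": [[-0.01, 0, 0, 0], [-0.04, 0, 0, 0], [-0.08, 0, 0, 0], [-0.12, 0, 0, 0], [-0.12, 0, 0, 0], [-0.12, 0, 0, 0], [-0.12, 0, 0, 0]], "grip_force": 50}}

```text
t: 6.9
tcp_pos: [0.5796, -0.3481, 0.0996]
tool_rot: [-0.486, 0.52, 0.473, 0.519]
force: [-0.1, 0.2, -1.3]
finger_gap: 0.571
```

```bash
python3 -c "
from h import *
print(telemetry.sense()['finger_gap'])
to(.5271,.2721,.1,-.055+np.pi/2)
im=optics.snapshot('scene'); cv2.imwrite('pics/s7.png',cv2.resize(im[180:320,130:310,::-1],None,fx=4,fy=4))
im=optics.snapshot('wrist'); cv2.imwrite('pics/w7.png',im[:,:,::-1])
"
```

```text
0.5712038383438882
tcp [ 0.5796 -0.3481  0.0996] jawyaw 1.490 tilt 0.0189 q1 -0.70 q6 -2.192 t=6.90 F [-0.1  0.2 -1.3]
shift [-0.0102  0.102   0.6139] turn -0.025 rows 14.9
```

View pics/s7.png

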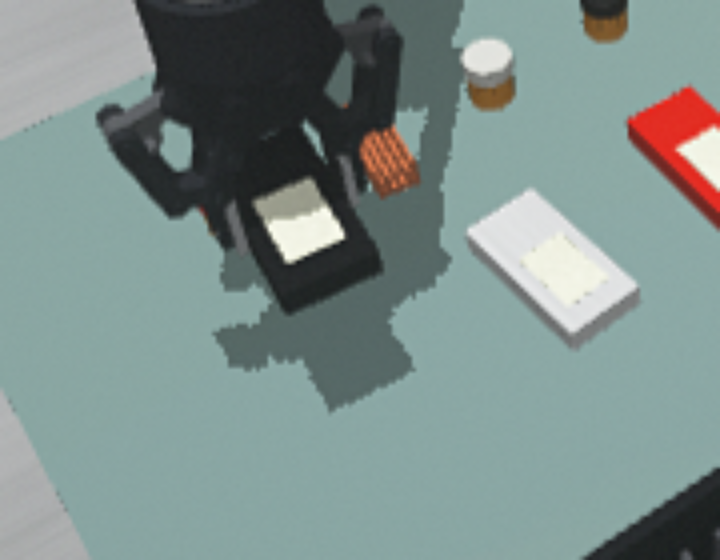

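View pics/w7.png

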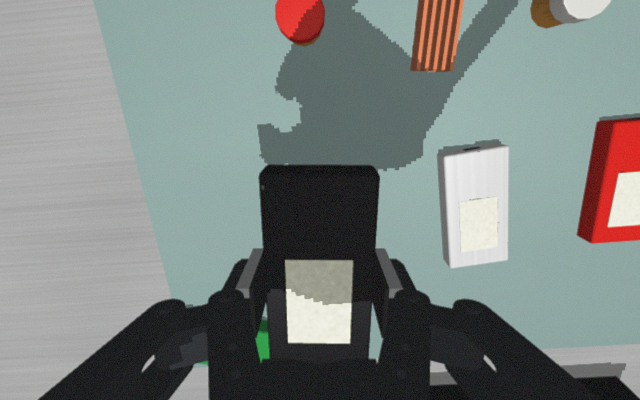

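Emit:
{"fn": "step_arm", "kwargs": {"commands": [[-0.004, 0.034, 0.215, -0.01], [-0.004, 0.034, 0.215, -0.01], [-0.004, 0.034, 0.215, -0.01], [-0.004, 0.034, 0.215, -0.01], [-0.004, 0.034, 0.215, -0.01], [-0.004, 0.034, 0.215, -0.01], [-0.004, 0.034, 0.215, -0.01], [-0.004, 0.034, 0.215, -0.01]]}}

```text
t: 7.67
tcp_pos: [0.5617, -0.1297, 0.0977]
tool_rot: [-0.488, 0.518, 0.478, 0.516]
force: [-0.0, -0.2, -0.7]
finger_gap: 0.569
```

Emit:
{"fn": "step_arm", "kwargs": {"commands": [[-0.004, 0.034, 0.215, -0.01], [-0.004, 0.034, 0.215, -0.01], [-0.004, 0.034, 0.215, -0.01], [-0.004, 0.034, 0.215, -0.01], [-0.004, 0.034, 0.215, -0.01], [-0.004, 0.034, 0.215, -0.01], [-0.004, 0.034, 0.215, -0.01], [-0.004, 0.034, 0.215, -0.01]]}}

```text
t: 8.33
tcp_pos: [0.5434, 0.0861, 0.0985]
tool_rot: [-0.491, 0.515, 0.48, 0.513]
force: [-0.8, -0.8, -1.6]
finger_gap: 0.573
```

```bash
python3 -c "
from h import *
to(.5271,.2721,.06,-.055+np.pi/2)
"
```

```text
tcp [0.5434 0.0861 0.0985] jawyaw 1.513 tilt 0.0154 q1 -0.04 q6 -1.539 t=8.33 F [-0.8 -0.8 -1.6]
shift [0.0359 0.0274 0.1852] turn -0.003 rows 4.6
```

Emit:
{"fn": "step_arm", "kwargs": {"commands": [[0, 0.0274, 0.185, -0.003], [0, 0.0274, 0.185, -0.003], [0, 0.0274, 0.185, -0.003], [0, 0.0274, 0.185, -0.003], [0, 0.0274, 0.185, -0.003], [0.036, 0.0274, 0.185, -0.003], [0.036, 0.0274, 0.185, -0.003], [0.036, 0.0274, 0.185, -0.003]]}}

```text
t: 9.0
tcp_pos: [0.5264, 0.2693, 0.0578]
tool_rot: [-0.49, 0.517, 0.481, 0.511]
force: [0.5, -0.5, -1.2]
finger_gap: 0.571
```

```bash
cat > tray.py <<'E'
from h import *
import sys
# refine tray from wrist view: mask -> outer rect at z .008
P=optics.camera_params('wrist'); im=optics.snapshot('wrist'); cv2.imwrite(sys.argv[1],im[:,:,::-1])
E
python3 -c "
from h import *
to(.5271,.2721,.0,-.055+np.pi/2)
P=optics.camera_params('wrist'); im=optics.snapshot('wrist')
Y=R.from_euler('z',-.055); v=im.copy()
for c in ((0,-.034,.061,.035),(-.038,.041,.046,.024),(.053,.041,.027,.027),(0,0,.09,.075)):
  q=[proj('wrist',np.array([.529,.306,.008])+Y.apply([c[0]+a*c[2],c[1]+b*c[3],0]),P) for a,b in((-1,-1),(-1,1),(1,1),(1,-1))]
  cv2.polylines(v,[np.array(q).round().astype(np.int32)],True,(0,255,0),1)
cv2.imwrite('pics/w8.png',v[:,:,::-1])
"
```

```text
tcp [0.5264 0.2693 0.0578] jawyaw 1.513 tilt 0.0156 q1 0.29 q6 -1.206 t=9.00 F [ 0.5 -0.5 -1.2]
shift [ 0.0578 -0.0004  0.0037] turn -0.002 rows 1.4
```

View pics/w8.png

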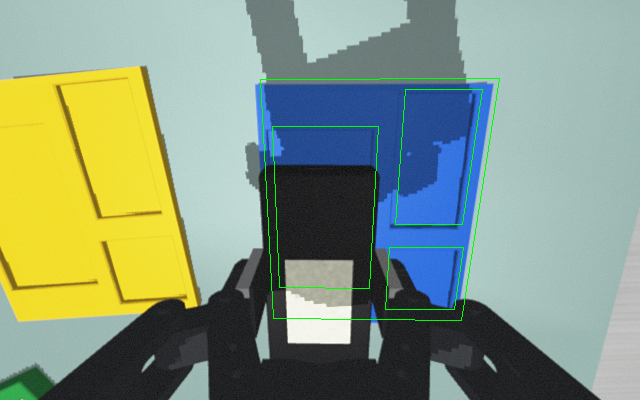

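```bash
python3 -c "
from h import *
to(.531,.268,-.0165,-.055+np.pi/2)"
```

```text
tcp [0.5277 0.2696 0.0593] jawyaw 1.513 tilt 0.0154 q1 0.29 q6 -1.206 t=9.05 F [ 1.1 -0.8 -1.8]
shift [ 0.0759 -0.0029 -0.0004] turn -0.003 rows 1.8
```

Emit:
{"fn": "step_arm", "kwargs": {"commands": [[0.02, -0.003, -0.001, -0.003], [0.04, -0.003, -0.001, -0.003], [0.055, -0.003, -0.001, -0.003], [0.062, -0.003, -0.001, -0.003], [0.068, -0.003, -0.001, -0.003], [0.072, -0.003, -0.001, -0.003], [0.074, -0.003, -0.001, -0.003], [0.074, -0.003, -0.001, -0.003]]}}

```text
t: 9.72
tcp_pos: [0.5316, 0.2673, -0.0141]
tool_rot: [-0.491, 0.515, 0.481, 0.512]
force: [0.6, -0.0, -0.9]
finger_gap: 0.57
```

```bash
python3 -c "
from h import *
to(.531,.268,-.0175,-.055+np.pi/2)
im=optics.snapshot('wrist'); cv2.imwrite('pics/w9.png',im[:,:,::-1])
im=optics.snapshot('scene'); cv2.imwrite('pics/s9.png',cv2.resize(im[110:190,350:470,::-1],None,fx=6,fy=6))
"
```

```text
tcp [ 0.5316  0.2673 -0.0141] jawyaw 1.516 tilt 0.0156 q1 0.29 q6 -1.210 t=9.72 F [ 0.6 -0.  -0.9]
shift [0.0034 0.0007 0.0007] turn -0.000 rows 0.1
```

View pics/w9.png

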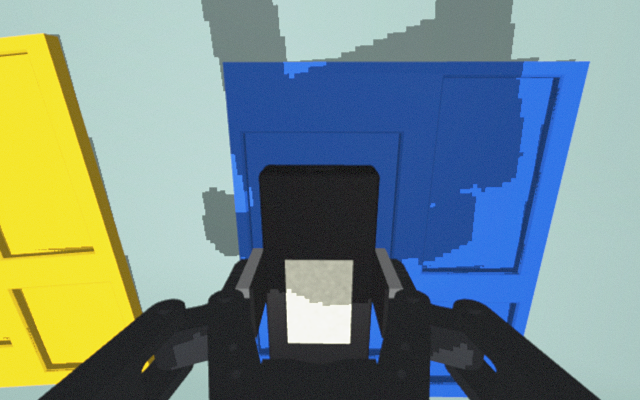

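View pics/s9.png

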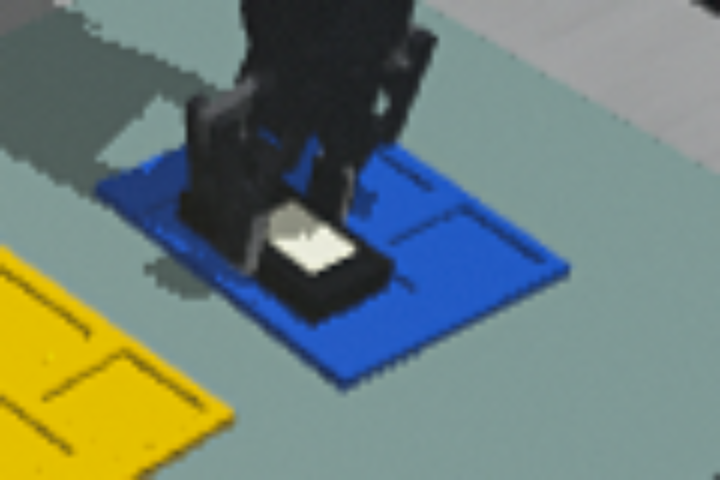

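```bash
python3 -c "
from h import *
P=optics.camera_params('wrist')
for uv,z in (((245,132),.008),((400,132),.008),((260,174),.024),((380,174),.024),((320,166),.024), ((224,62),.008),((589,62),.008)): print(uv,ray('wrist',uv,z,P).round(4))
"
```

```text
(245, 132) [0.4663 0.2382 0.008 ]
(400, 132) [0.47   0.3062 0.008 ]
(260, 174) [0.4819 0.2462 0.024 ]
(380, 174) [0.4845 0.2949 0.024 ]
(320, 166) [0.4799 0.2708 0.024 ]
(224, 62) [0.4376 0.2331 0.008 ]
(589, 62) [0.4459 0.3823 0.008 ]
```

Emit:
{"fn": "step_arm", "kwargs": {"commands": [[0.001, 0.003, 0, 0], [0.002, 0.003, 0, 0], [0.003, 0.003, 0, 0], [0.0035, 0.003, 0, 0], [0.0035, 0.003, 0, 0]]}}

```text
t: 10.23
tcp_pos: [0.5285, 0.2679, -0.0171]
tool_rot: [-0.491, 0.515, 0.481, 0.512]
force: [-0.7, 1.0, 2.2]
finger_gap: 0.572
```

Emit:
{"fn": "step_arm", "kwargs": {"commands": [[0.0005, 0, 0, 0], [0.0005, 0, 0, 0], [0.0005, 0, 0, 0], [0.0005, 0, 0, 0]], "jaw": 0.065}}

```text
t: 10.57
tcp_pos: [0.5287, 0.2678, -0.0176]
tool_rot: [-0.492, 0.515, 0.481, 0.512]
force: [-0.2, -0.2, -0.1]
finger_gap: 0.756
```

Emit:
{"fn": "step_arm", "kwargs": {"commands": [[-0.01, 0, 0, 0], [-0.03, 0, 0, 0], [-0.06, 0, 0, 0], [-0.1, 0, 0, 0], [-0.1, 0, 0, 0], [-0.1, 0, 0, 0], [-0.1, 0, 0, 0]]}}

```text
t: 11.15
tcp_pos: [0.5278, 0.2692, 0.083]
tool_rot: [-0.492, 0.515, 0.481, 0.512]
force: [0.2, -0.1, 0.3]
finger_gap: 0.763
```

```bash
python3 -c "
from h import *
to(.4424,-.0785,.06,np.pi/2)
im=optics.snapshot('wrist'); cv2.imwrite('pics/w10.png',im[:,:,::-1])
"
```

```text
tcp [0.5278 0.2692 0.083 ] jawyaw 1.516 tilt 0.0158 q1 0.29 q6 -1.212 t=11.15 F [ 0.2 -0.1  0.3]
shift [ 0.027   0.0665 -0.3515] turn -0.055 rows 8.6
```

View pics/w10.png

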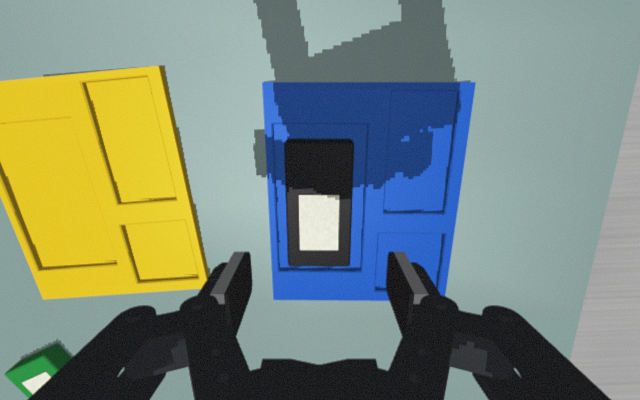

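Emit:
{"fn": "step_arm", "kwargs": {"commands": [[0, 0.033, -0.176, 0], [0, 0.033, -0.176, 0], [0, 0.033, -0.176, 0], [0, 0.033, -0.176, 0], [0, 0.033, -0.176, 0], [0, 0.033, -0.176, 0], [0, 0.033, -0.176, 0]], "jaw": 0.06}}

```text
t: 11.78
tcp_pos: [0.4837, 0.0944, 0.0832]
tool_rot: [-0.49, 0.516, 0.481, 0.512]
force: [1.0, -0.5, 0.7]
finger_gap: 0.702
```

Emit:
{"fn": "step_arm", "kwargs": {"commands": [[0, 0.033, -0.176, 0], [0, 0.033, -0.176, 0], [0, 0.033, -0.176, 0], [0, 0.033, -0.176, 0], [0, 0.033, -0.176, 0], [0.02, 0.033, -0.176, 0], [0.02, 0.033, -0.176, 0], [0.02, 0.033, -0.176, 0]]}}

```text
t: 12.45
tcp_pos: [0.4404, -0.0786, 0.0646]
tool_rot: [-0.489, 0.517, 0.482, 0.511]
force: [0.9, 0.7, 0.2]
finger_gap: 0.698
```

```bash
python3 -c "
from h import *
to(.4424,-.0785,-.01,np.pi/2)
P=optics.camera_params('wrist'); im=optics.snapshot('wrist')
v=im.copy()
for k in np.arange(0,6.28,.3):
  cv2.circle(v,tuple(int(a) for a in proj('wrist',[.4424+.016*np.cos(k),-.0785+.016*np.sin(k),.036],P)),1,(0,255,0),-1)
cv2.imwrite('pics/w11.png',v[:,:,::-1])
"
```

```text
tcp [ 0.4404 -0.0786  0.0646] jawyaw 1.515 tilt 0.0124 q1 -0.42 q6 -1.917 t=12.45 F [0.9 0.7 0.2]
shift [ 0.0746 -0.0018  0.0012] turn -0.056 rows 1.8
```

View pics/w11.png

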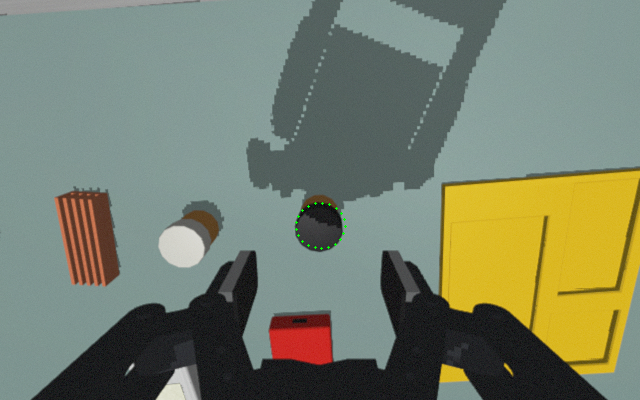

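Emit:
{"fn": "step_arm", "kwargs": {"commands": [[0.03, -0.002, 0.001, 0], [0.055, -0.002, 0.001, 0], [0.068, -0.002, 0.001, 0], [0.074, -0.002, 0.001, 0], [0.0745, -0.002, 0.001, 0], [0.0745, -0.002, 0.001, 0]]}}

```text
t: 13.0
tcp_pos: [0.4435, -0.078, -0.0091]
tool_rot: [-0.49, 0.516, 0.482, 0.511]
force: [-0.7, 0.1, -0.1]
finger_gap: 0.701
```

Emit:
{"fn": "step_arm", "kwargs": {"commands": [[0, 0, 0, 0], [0, 0, 0, 0], [0, 0, 0, 0], [0, 0, 0, 0], [0, 0, 0, 0], [0, 0, 0, 0]], "jaw": 0.02, "grip_force": 35}}

```text
t: 13.5
tcp_pos: [0.4443, -0.0781, -0.0079]
tool_rot: [-0.491, 0.515, 0.482, 0.511]
force: [0.2, 1.8, 5.2]
finger_gap: 0.361
```

```bash
python3 -c "
from h import *
to(.4424,-.0785,-.01,np.pi/2)
im=optics.snapshot('wrist')
cv2.imwrite('pics/w12.png',im[:,:,::-1])
im=optics.snapshot('scene'); cv2.imwrite('pics/s12.png',cv2.resize(im[140:220,230:330,::-1],None,fx=6,fy=6))
"
```

```text
tcp [ 0.4443 -0.0781 -0.0079] jawyaw 1.517 tilt 0.0147 q1 -0.41 q6 -1.906 t=13.50 F [0.2 1.8 5.2]
shift [ 0.0021  0.0019 -0.0005] turn -0.054 rows 0.4
```

View pics/w12.png

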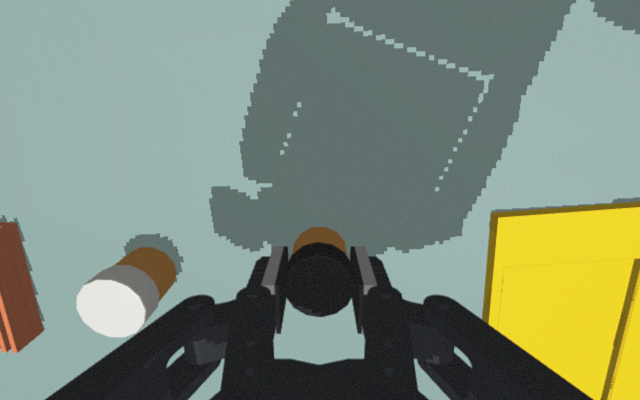

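View pics/s12.png

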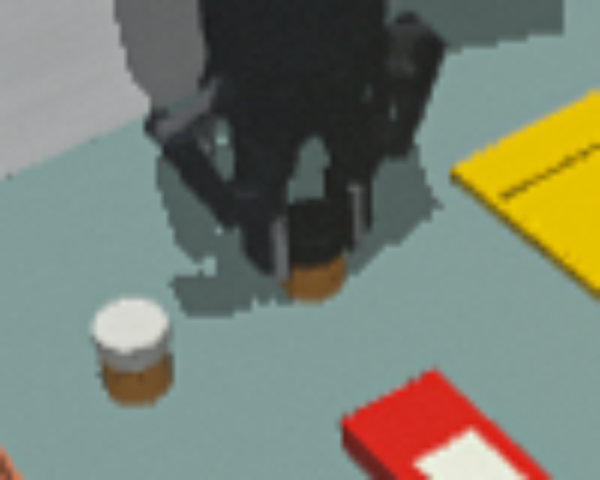

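Emit:
{"fn": "step_arm", "kwargs": {"commands": [[-0.02, 0, 0, 0], [-0.05, 0, 0, 0], [-0.09, 0, 0, 0], [-0.09, 0, 0, 0], [-0.09, 0, 0, 0], [-0.09, 0, 0, 0]]}}

```text
t: 14.1
tcp_pos: [0.4437, -0.0769, 0.0825]
tool_rot: [-0.491, 0.515, 0.481, 0.511]
force: [0.5, -0.0, -1.6]
finger_gap: 0.354
```

```bash
python3 -c "
from h import *
print(telemetry.sense()['finger_gap'])
to(.588,.341,.06,-.055+np.pi/2)
"
```

```text
0.35358663934477824
tcp [ 0.4437 -0.0769  0.0825] jawyaw 1.517 tilt 0.0153 q1 -0.41 q6 -1.914 t=14.10 F [ 0.5 -0.  -1.6]
shift [ 0.0173 -0.1213  0.4253] turn 0.001 rows 10.6
```

Emit:
{"fn": "step_arm", "kwargs": {"commands": [[0, -0.06, 0.213, 0], [0, -0.06, 0.213, 0], [0, -0.06, 0.213, 0], [0, -0.06, 0.213, 0], [0, -0.06, 0.213, 0], [0, -0.06, 0.213, 0], [0, -0.06, 0.213, 0], [0, -0.06, 0.213, 0]]}}

```text
t: 14.77
tcp_pos: [0.5137, 0.1329, 0.0782]
tool_rot: [-0.491, 0.516, 0.483, 0.51]
force: [-0.2, -1.3, -1.4]
finger_gap: 0.359
```

Emit:
{"fn": "step_arm", "kwargs": {"commands": [[0, -0.06, 0.213, 0], [0, -0.06, 0.213, 0], [0, -0.06, 0.213, 0], [0, -0.06, 0.213, 0], [0, -0.06, 0.213, 0], [0.015, -0.06, 0.213, 0], [0.02, -0.06, 0.213, 0], [0.02, -0.06, 0.213, 0]]}}

```text
t: 15.43
tcp_pos: [0.5823, 0.3394, 0.0521]
tool_rot: [-0.49, 0.519, 0.483, 0.507]
force: [-0.7, -1.4, -1.3]
finger_gap: 0.354
```

```bash
python3 -c "
from h import *
to(.588,.341,-.005,-.055+np.pi/2)
P=optics.camera_params('wrist'); im=optics.snapshot('wrist')
cv2.imwrite('pics/w13.png',im[:,:,::-1])
"
```

```text
tcp [0.5823 0.3394 0.0521] jawyaw 1.518 tilt 0.0191 q1 0.37 q6 -1.138 t=15.43 F [-0.7 -1.4 -1.3]
shift [ 0.057  -0.0058  0.0029] turn 0.003 rows 1.4
```

View pics/w13.png

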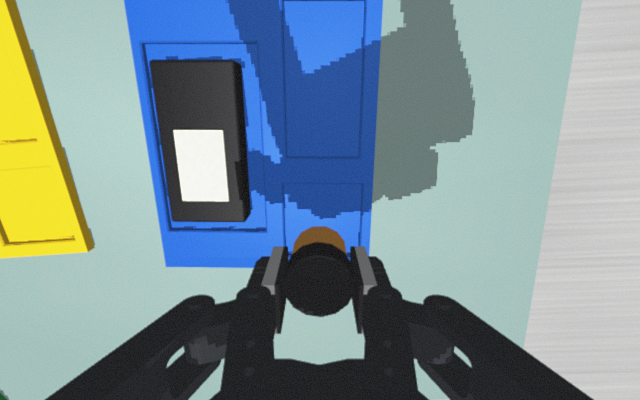

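```bash
python3 -c "
from h import *
P=optics.camera_params('wrist')
for uv in ((283,183),(363,182),(168,267),(370,247)): print(uv,ray('wrist',uv,.008,P).round(4))
to(.588,.341,-.004,-.055+np.pi/2)
"
```

```text
(283, 183) [0.5583 0.3145 0.008 ]
(363, 182) [0.5602 0.3688 0.008 ]
(168, 267) [0.6185 0.223  0.008 ]
(370, 247) [0.6088 0.3733 0.008 ]
tcp [0.5827 0.339  0.0531] jawyaw 1.517 tilt 0.0184 q1 0.37 q6 -1.138 t=15.48 F [ 0.1 -0.2 -1.8]
shift [ 0.057  -0.0054  0.0033] turn 0.001 rows 1.4
```

Emit:
{"fn": "step_arm", "kwargs": {"commands": [[0.02, -0.005, 0.003, 0], [0.04, -0.005, 0.003, 0], [0.05, -0.005, 0.003, 0], [0.054, -0.005, 0.003, 0], [0.056, -0.005, 0.003, 0], [0.057, -0.005, 0.003, 0], [0.057, -0.005, 0.003, 0]]}}

```text
t: 16.07
tcp_pos: [0.5882, 0.3405, -0.0031]
tool_rot: [-0.49, 0.518, 0.482, 0.508]
force: [-0.2, -0.6, -0.2]
finger_gap: 0.355
```

```bash
python3 -c "
from h import *
to(.588,.341,-.005,-.055+np.pi/2)
im=optics.snapshot('scene'); cv2.imwrite('pics/s14.png',cv2.resize(im[110:190,350:470,::-1],None,fx=6,fy=6))
"
```

```text
tcp [ 0.5882  0.3405 -0.0031] jawyaw 1.517 tilt 0.0178 q1 0.37 q6 -1.136 t=16.07 F [-0.2 -0.6 -0.2]
shift [0.0019 0.0003 0.0005] turn 0.001 rows 0.0
```

View pics/s14.png

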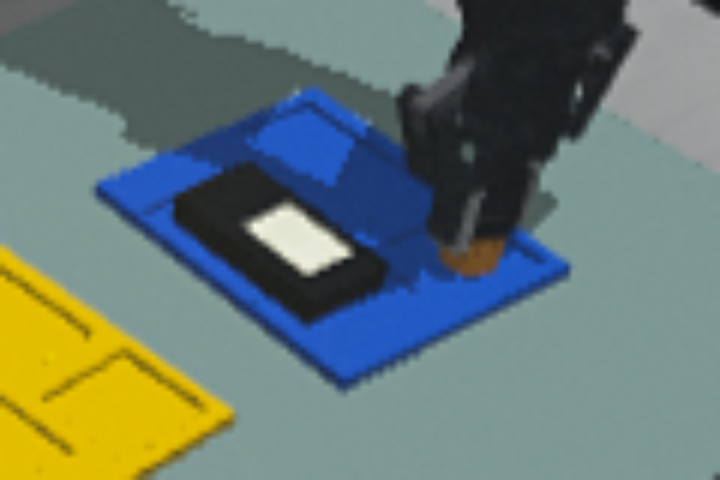

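Emit:
{"fn": "step_arm", "kwargs": {"commands": [[0.0007, 0, 0, 0], [0.0014, 0, 0, 0], [0.002, 0, 0, 0], [0.002, 0, 0, 0]]}}

```text
t: 16.45
tcp_pos: [0.5883, 0.3409, -0.0047]
tool_rot: [-0.49, 0.518, 0.482, 0.508]
force: [-0.7, -0.3, 0.3]
finger_gap: 0.35
```

Emit:
{"fn": "step_arm", "kwargs": {"commands": [[0.001, 0, 0, 0], [0.001, 0, 0, 0], [0.001, 0, 0, 0]]}}

```text
t: 16.7
tcp_pos: [0.5884, 0.3409, -0.0048]
tool_rot: [-0.49, 0.518, 0.482, 0.508]
force: [-1.1, -1.0, 5.5]
finger_gap: 0.358
```

Emit:
{"fn": "step_arm", "kwargs": {"commands": [[0, 0, 0, 0], [0, 0, 0, 0], [0, 0, 0, 0], [0, 0, 0, 0]], "jaw": 0.05}}

```text
t: 17.03
tcp_pos: [0.5883, 0.3409, -0.0051]
tool_rot: [-0.49, 0.518, 0.483, 0.508]
force: [0.7, 0.1, 0.3]
finger_gap: 0.582
```

Emit:
{"fn": "step_arm", "kwargs": {"commands": [[-0.01, 0, 0, 0], [-0.04, 0, 0, 0], [-0.08, 0, 0, 0], [-0.1, 0, 0, 0], [-0.1, 0, 0, 0], [-0.1, 0, 0, 0], [-0.1, 0, 0, 0]]}}

```text
t: 17.62
tcp_pos: [0.5878, 0.3424, 0.0946]
tool_rot: [-0.49, 0.518, 0.483, 0.508]
force: [-0.6, 0.5, -0.6]
finger_gap: 0.587
```

```bash
python3 -c "
from h import *
to(.5985,-.2205,.06,.098+np.pi/2)
im=optics.snapshot('wrist'); cv2.imwrite('pics/w15.png',im[:,:,::-1])
"
```

```text
tcp [0.5878 0.3424 0.0946] jawyaw 1.517 tilt 0.0182 q1 0.37 q6 -1.138 t=17.62 F [-0.6  0.5 -0.6]
shift [ 0.0446 -0.0408 -0.5608] turn -0.151 rows 13.5
```

View pics/w15.png

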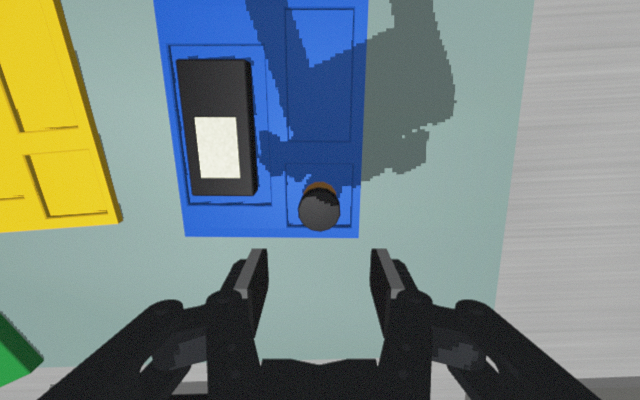

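Emit:
{"fn": "step_arm", "kwargs": {"commands": [[0, -0.02, -0.28, -0.15], [0, -0.02, -0.28, -0.15], [0, -0.02, -0.28, -0.15], [0, -0.02, -0.28, -0.15], [0, -0.02, -0.28, -0.15], [0, -0.02, -0.28, -0.15], [0, -0.02, -0.28, -0.15], [0, -0.02, -0.28, -0.15]], "jaw": 0.075}}

```text
t: 18.33
tcp_pos: [0.5917, 0.0555, 0.0973]
tool_rot: [0.525, -0.484, -0.519, -0.47]
force: [-0.5, 0.7, 0.5]
finger_gap: 0.879
```

```bash
python3 -c "
from h import *
to(.598,-.220,.06,.098+np.pi/2)
"
```

```text
tcp [0.5917 0.0555 0.0973] jawyaw 1.661 tilt 0.0217 q1 -0.08 q6 -1.728 t=18.33 F [-0.5  0.7  0.5]
shift [ 0.0428  0.0183 -0.2742] turn -0.007 rows 6.7
```

Emit:
{"fn": "step_arm", "kwargs": {"commands": [[0.0, 0.018, -0.274, -0.007], [0.0, 0.018, -0.274, -0.007], [0.0, 0.018, -0.274, -0.007], [0.0, 0.018, -0.274, -0.007], [0.01, 0.018, -0.274, -0.007], [0.02, 0.018, -0.274, -0.007], [0.03, 0.018, -0.274, -0.007], [0.03, 0.018, -0.274, -0.007]]}}

```text
t: 19.0
tcp_pos: [0.597, -0.2253, 0.0689]
tool_rot: [0.524, -0.485, -0.52, -0.469]
force: [0.1, 0.7, -0.7]
finger_gap: 0.878
```

```bash
cat > chk.py <<'E'
from h import *
import sys
def box(v,P,c,yaw,L,W,z,n='wrist'):
    Y=R.from_euler('z',yaw)
    q=[proj(n,np.array([*c,z])+Y.apply([a*L/2,b*W/2,0]),P) for a,b in((-1,-1),(-1,1),(1,1),(1,-1))]
    cv2.polylines(v,[np.array(q).round().astype(np.int32)],True,(0,255,0),1)
E
python3 -c "
from chk import *
to(.598,-.220,-.02,.098+np.pi/2)
P=optics.camera_params('wrist'); v=optics.snapshot('wrist').copy()
box(v,P,(.5976,-.2198),.098,.1,.05,.018)
cv2.imwrite('pics/w16.png',v[:,:,::-1])
to(.598,-.220,-.02,.098+np.pi/2)
"
```

```text
tcp [ 0.597  -0.2253  0.0689] jawyaw 1.663 tilt 0.0233 q1 -0.52 q6 -2.169 t=19.00 F [ 0.1  0.7 -0.7]
shift [ 0.0887 -0.0027  0.0069] turn -0.006 rows 2.1
tcp [ 0.5966 -0.2219  0.0695] jawyaw 1.664 tilt 0.0217 q1 -0.52 q6 -2.167 t=19.05 F [-0.2  0.4  0. ]
shift [ 0.0894 -0.0028  0.0032] turn -0.005 rows 2.1
```

View pics/w16.png

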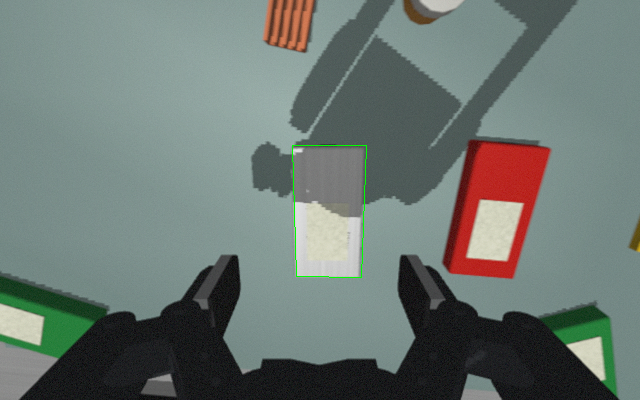

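Emit:
{"fn": "step_arm", "kwargs": {"commands": [[0.035, -0.003, 0.003, -0.005], [0.065, -0.003, 0.003, -0.005], [0.08, -0.003, 0.003, -0.005], [0.087, -0.003, 0.003, -0.005], [0.089, -0.003, 0.003, -0.005], [0.089, -0.003, 0.003, -0.005]]}}

```text
t: 19.55
tcp_pos: [0.5982, -0.2189, -0.0199]
tool_rot: [0.525, -0.482, -0.523, -0.467]
force: [0.8, -0.3, 0.6]
finger_gap: 0.881
```

```bash
python3 -c "
from h import *
to(.598,-.220,-.02,.098+np.pi/2)
"
```

```text
tcp [ 0.5982 -0.2189 -0.0199] jawyaw 1.670 tilt 0.0217 q1 -0.52 q6 -2.162 t=19.55 F [ 0.8 -0.3  0.6]
shift [ 0.0001  0.0003 -0.001 ] turn 0.001 rows 0.0
```

Emit:
{"fn": "step_arm", "kwargs": {"commands": [[0, 0, -0.001, 0], [0, 0, -0.001, 0], [0, 0, -0.001, 0], [0, 0, -0.001, 0], [0, 0, -0.001, 0], [0, 0, -0.001, 0]], "jaw": 0.04, "grip_force": 50}}

```text
t: 20.05
tcp_pos: [0.5997, -0.2204, -0.0181]
tool_rot: [0.526, -0.482, -0.522, -0.467]
force: [-0.0, 1.8, 5.9]
finger_gap: 0.568
```

```bash
python3 -c "
from h import *
to(.598,-.220,-.02,.098+np.pi/2)
im=optics.snapshot('scene'); cv2.imwrite('pics/s17.png',cv2.resize(im[180:290,200:360,::-1],None,fx=5,fy=5))
"
```

```text
tcp [ 0.5997 -0.2204 -0.0181] jawyaw 1.670 tilt 0.0211 q1 -0.52 q6 -2.164 t=20.05 F [-0.   1.8  5.9]
shift [0.0019 0.0016 0.0006] turn 0.001 rows 0.1
```

View pics/s17.png

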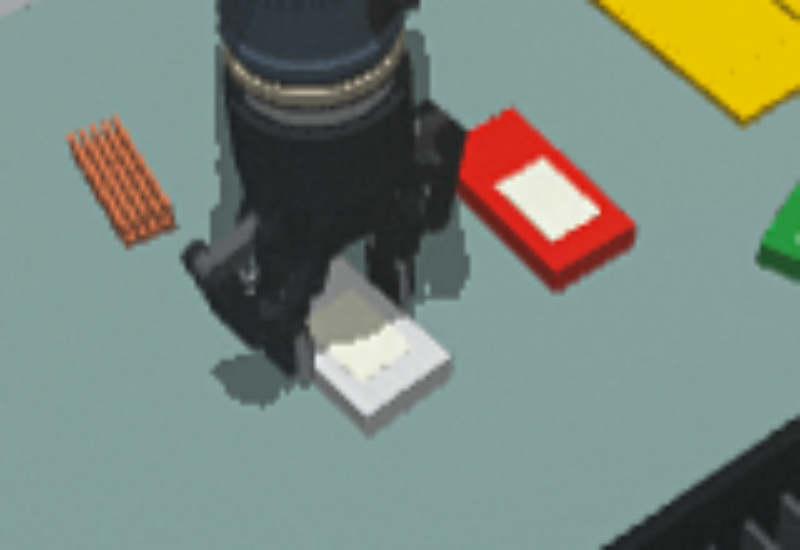

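Emit:
{"fn": "step_arm", "kwargs": {"commands": [[-0.02, 0, 0, 0], [-0.06, 0, 0, 0], [-0.1, 0, 0, 0], [-0.1, 0, 0, 0], [-0.1, 0, 0, 0], [-0.1, 0, 0, 0]]}}

```text
t: 20.6
tcp_pos: [0.6001, -0.2183, 0.082]
tool_rot: [0.526, -0.482, -0.522, -0.467]
force: [0.2, 0.7, -1.5]
finger_gap: 0.566
```

```bash
python3 -c "
from h import *
print(telemetry.sense()['finger_gap'])
to(.518,.056,.06,.035+np.pi/2)
"
```

```text
0.5655823644294025
tcp [ 0.6001 -0.2183  0.082 ] jawyaw 1.670 tilt 0.0211 q1 -0.51 q6 -2.167 t=20.60 F [ 0.2  0.7 -1.5]
shift [0.0178 0.0545 0.2814] turn 0.064 rows 6.9
```

Emit:
{"fn": "step_arm", "kwargs": {"commands": [[0, 0.054, 0.281, 0.064], [0, 0.054, 0.281, 0.064], [0, 0.054, 0.281, 0.064], [0, 0.054, 0.281, 0.064], [0, 0.054, 0.281, 0.064], [0, 0.054, 0.281, 0.064], [0, 0.054, 0.281, 0.064], [0, 0.054, 0.281, 0.064]]}}

```text
t: 21.27
tcp_pos: [0.512, 0.062, 0.0756]
tool_rot: [-0.508, 0.499, 0.511, 0.481]
force: [-0.3, -0.4, -1.4]
finger_gap: 0.568
```

```bash
python3 -c "
from chk import *
P=optics.camera_params('wrist'); v=optics.snapshot('wrist').copy()
for c in ((0,-.034,.061,.035),(-.038,.041,.046,.024),(.053,.041,.027,.027),(0,0,.09,.075)):
  o=R.from_euler('z',.035).apply([c[0],c[1],0])[:2]
  box(v,P,np.array([.515,.0905])+o,.035,2*c[2],2*c[3],.008)
cv2.imwrite('pics/w18.png',v[:,:,::-1])
to(.518,.056,.0,.035+np.pi/2)
"
```

```text
tcp [0.5146 0.0593 0.076 ] jawyaw 1.611 tilt 0.0247 q1 -0.09 q6 -1.680 t=21.32 F [ 0.3 -0.6 -1.5]
shift [ 0.0759 -0.0047 -0.0022] turn 0.005 rows 1.8
```

View pics/w18.png

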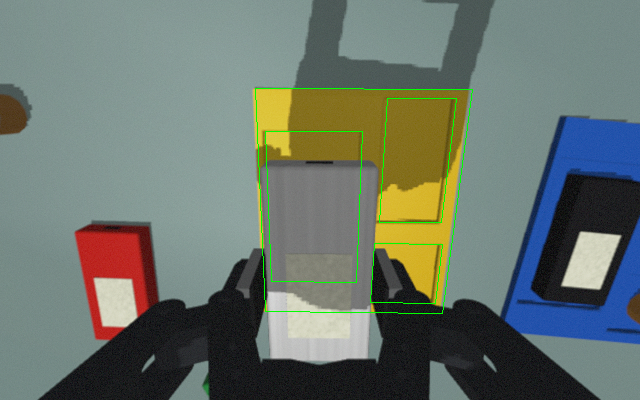

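Emit:
{"fn": "step_arm", "kwargs": {"commands": [[0.03, -0.0045, -0.002, 0.005], [0.06, -0.0045, -0.002, 0.005], [0.075, -0.0045, -0.002, 0.005], [0.083, -0.0045, -0.002, 0.005], [0.087, -0.0045, -0.002, 0.005], [0.088, -0.0045, -0.002, 0.005], [0.088, -0.0045, -0.002, 0.005]]}}

```text
t: 21.9
tcp_pos: [0.5181, 0.0554, -0.012]
tool_rot: [-0.508, 0.5, 0.509, 0.483]
force: [-0.2, -0.8, -0.7]
finger_gap: 0.569
```

```bash
python3 -c "
from chk import *
to(.518,.056,-.0155,.035+np.pi/2)
P=optics.camera_params('wrist'); v=optics.snapshot('wrist').copy()
for c in ((0,-.034,.061,.035),(-.038,.041,.046,.024),(.053,.041,.027,.027),(0,0,.09,.075)):
  o=R.from_euler('z',.035).apply([c[0],c[1],0])[:2]
  box(v,P,np.array([.515,.0905])+o,.035,2*c[2],2*c[3],.008)
box(v,P,(.516,.0565),.035,.1,.05,.024)
cv2.imwrite('pics/w19.png',v[:,:,::-1])
"
```

```text
tcp [ 0.5181  0.0554 -0.012 ] jawyaw 1.605 tilt 0.0245 q1 -0.10 q6 -1.672 t=21.90 F [-0.2 -0.8 -0.7]
shift [ 0.0035 -0.      0.0006] turn -0.000 rows 0.1
```

View pics/w19.png

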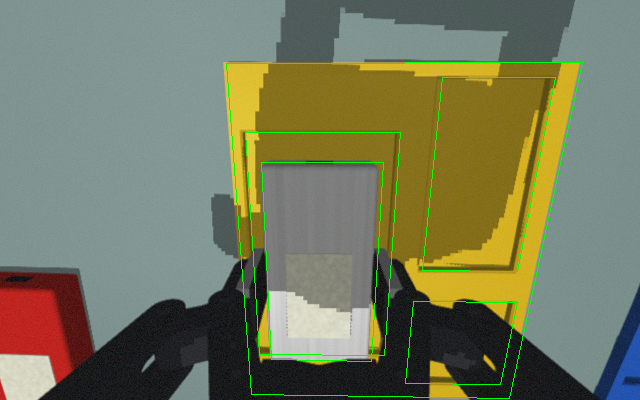

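Pocket and drive line up within 2 mm (pocket near edge at row 132, drive near end at row 163). Lower to contact.

Emit:
{"fn": "step_arm", "kwargs": {"commands": [[0.001, 0, 0, 0], [0.002, 0, 0, 0], [0.003, 0, 0, 0], [0.0035, 0, 0, 0], [0.0035, 0, 0, 0]]}}

```text
t: 22.37
tcp_pos: [0.5183, 0.0555, -0.0148]
tool_rot: [0.509, -0.5, -0.508, -0.483]
force: [0.2, -0.1, -0.5]
finger_gap: 0.567
```

Emit:
{"fn": "step_arm", "kwargs": {"commands": [[0.0007, 0, 0, 0], [0.0014, 0, 0, 0], [0.0014, 0, 0, 0]]}}

```text
t: 22.62
tcp_pos: [0.5183, 0.0555, -0.0151]
tool_rot: [0.509, -0.499, -0.508, -0.483]
force: [-1.7, 0.5, 8.5]
finger_gap: 0.569
```

Contact. Release and rise.

Emit:
{"fn": "step_arm", "kwargs": {"commands": [[0, 0, 0, 0], [0, 0, 0, 0], [0, 0, 0, 0], [0, 0, 0, 0]], "jaw": 0.065}}

```text
t: 22.95
tcp_pos: [0.5183, 0.0556, -0.0152]
tool_rot: [0.509, -0.499, -0.508, -0.483]
force: [-0.3, -0.7, -0.3]
finger_gap: 0.761
```

Emit:
{"fn": "step_arm", "kwargs": {"commands": [[-0.01, 0, 0, 0], [-0.04, 0, 0, 0], [-0.08, 0, 0, 0], [-0.1, 0, 0, 0], [-0.1, 0, 0, 0], [-0.1, 0, 0, 0], [-0.1, 0, 0, 0]]}}

```text
t: 23.53
tcp_pos: [0.5192, 0.0574, 0.0846]
tool_rot: [0.509, -0.5, -0.508, -0.483]
force: [-0.6, -0.6, 0.5]
finger_gap: 0.76
```

```bash
python3 -c "
from h import *
to(.4505,-.1711,.06,.035+np.pi/2)
im=optics.snapshot('wrist'); cv2.imwrite('pics/w20.png',im[:,:,::-1])
"
```

```text
tcp [0.5192 0.0574 0.0846] jawyaw 1.606 tilt 0.0241 q1 -0.09 q6 -1.679 t=23.53 F [-0.6 -0.6  0.5]
shift [ 0.0297  0.0762 -0.2255] turn 0.000 rows 5.8
```

View pics/w20.png

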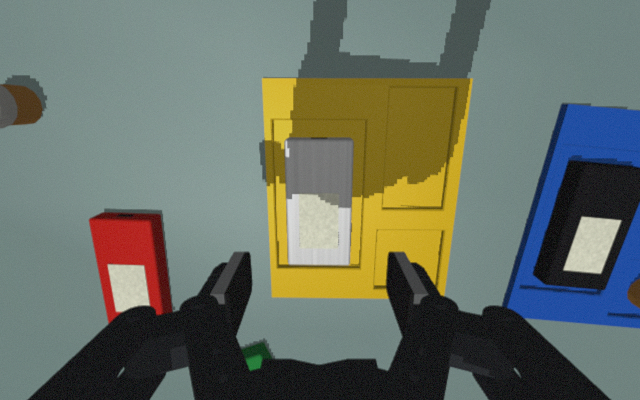

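Emit:
{"fn": "step_arm", "kwargs": {"commands": [[0, 0.076, -0.225, 0], [0, 0.076, -0.225, 0], [0, 0.076, -0.225, 0], [0, 0.076, -0.225, 0], [0.01, 0.076, -0.225, 0], [0.02, 0.076, -0.225, 0], [0.02, 0.076, -0.225, 0], [0.02, 0.076, -0.225, 0]], "jaw": 0.06}}

```text
t: 24.25
tcp_pos: [0.4486, -0.1712, 0.0674]
tool_rot: [-0.506, 0.501, 0.509, 0.483]
force: [-0.0, 0.6, 0.4]
finger_gap: 0.702
```

```bash
python3 -c "
from h import *
P=optics.camera_params('wrist'); im=optics.snapshot('wrist')
v=im.copy()
for k in np.arange(0,6.28,.3):
  cv2.circle(v,tuple(int(a) for a in proj('wrist',[.4505+.016*np.cos(k),-.1711+.016*np.sin(k),.036],P)),1,(0,255,0),-1)
cv2.imwrite('pics/w21.png',v[:,:,::-1])
to(.4505,-.1711,-.01,.035+np.pi/2)
"
```

```text
tcp [ 0.449  -0.1701  0.0678] jawyaw 1.604 tilt 0.0259 q1 -0.58 q6 -2.152 t=24.30 F [-0.5  0.6  0.1]
shift [ 0.0778 -0.0031  0.0001] turn -0.002 rows 1.9
```

View pics/w21.png

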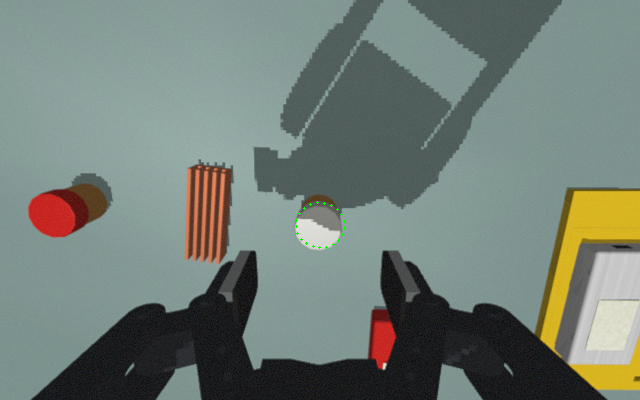

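Emit:
{"fn": "step_arm", "kwargs": {"commands": [[0.03, -0.003, 0, 0], [0.06, -0.003, 0, 0], [0.072, -0.003, 0, 0], [0.077, -0.003, 0, 0], [0.078, -0.003, 0, 0], [0.078, -0.003, 0, 0]]}}

```text
t: 24.8
tcp_pos: [0.4507, -0.1702, -0.0101]
tool_rot: [-0.507, 0.5, 0.51, 0.482]
force: [-0.3, 0.1, 0.5]
finger_gap: 0.699
```

Emit:
{"fn": "step_arm", "kwargs": {"commands": [[0, 0, 0, 0], [0, 0, 0, 0], [0, 0, 0, 0], [0, 0, 0, 0], [0, 0, 0, 0], [0, 0, 0, 0]], "jaw": 0.02, "grip_force": 35}}

```text
t: 25.3
tcp_pos: [0.4515, -0.1703, -0.009]
tool_rot: [-0.507, 0.5, 0.509, 0.483]
force: [1.0, 2.0, 6.6]
finger_gap: 0.357
```

```bash
python3 -c "
from h import *
to(.4505,-.1711,-.01,.035+np.pi/2)
im=optics.snapshot('wrist'); cv2.imwrite('pics/w22.png',im[:,:,::-1])
"
```

```text
tcp [ 0.4515 -0.1703 -0.009 ] jawyaw 1.605 tilt 0.0248 q1 -0.58 q6 -2.137 t=25.30 F [1.  2.  6.6]
shift [ 0.0011  0.001  -0.0007] turn -0.001 rows 0.0
```

View pics/w22.png

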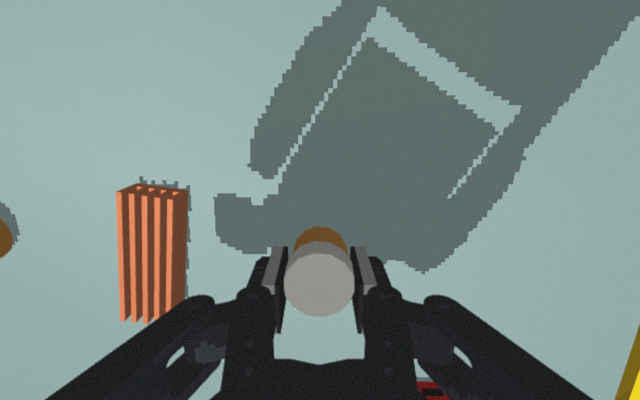

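Emit:
{"fn": "step_arm", "kwargs": {"commands": [[-0.02, 0, 0, 0], [-0.05, 0, 0, 0], [-0.09, 0, 0, 0], [-0.09, 0, 0, 0], [-0.09, 0, 0, 0], [-0.09, 0, 0, 0]]}}

```text
t: 25.85
tcp_pos: [0.453, -0.1688, 0.0812]
tool_rot: [-0.508, 0.5, 0.509, 0.483]
force: [-0.1, -0.3, -1.3]
finger_gap: 0.353
```

```bash
python3 -c "
from h import *
print(telemetry.sense()['finger_gap'])
to(.5675,.1337,.06,.035+np.pi/2)
"
```

```text
0.35294438159839614
tcp [ 0.453  -0.1688  0.0812] jawyaw 1.605 tilt 0.0247 q1 -0.57 q6 -2.149 t=25.85 F [-0.1 -0.3 -1.3]
shift [ 0.0142 -0.1251  0.2987] turn -0.001 rows 7.8
```

Emit:
{"fn": "step_arm", "kwargs": {"commands": [[0, -0.0625, 0.15, 0], [0, -0.0625, 0.15, 0], [0, -0.0625, 0.15, 0], [0, -0.0625, 0.15, 0], [0, -0.0625, 0.15, 0], [0, -0.0625, 0.15, 0]]}}

```text
t: 26.35
tcp_pos: [0.5092, -0.0146, 0.076]
tool_rot: [-0.508, 0.5, 0.511, 0.481]
force: [-0.4, 0.1, -1.2]
finger_gap: 0.355
```

Emit:
{"fn": "step_arm", "kwargs": {"commands": [[0, -0.0625, 0.15, 0], [0, -0.0625, 0.15, 0], [0, -0.0625, 0.15, 0], [0, -0.0625, 0.15, 0], [0.01, -0.0625, 0.15, 0], [0.02, -0.0625, 0.15, 0], [0.02, -0.0625, 0.15, 0]]}}

```text
t: 26.93
tcp_pos: [0.5623, 0.1357, 0.0492]
tool_rot: [-0.506, 0.502, 0.513, 0.479]
force: [-0.2, -0.1, -1.2]
finger_gap: 0.356
```

```bash
python3 -c "
from chk import *
P=optics.camera_params('wrist'); v=optics.snapshot('wrist').copy()
for c in ((0,-.034,.061,.035),(-.038,.041,.046,.024),(.053,.041,.027,.027),(0,0,.09,.075)):
  o=R.from_euler('z',.035).apply([c[0],c[1],0])[:2]
  box(v,P,np.array([.515,.0905])+o,.035,2*c[2],2*c[3],.008)
cv2.imwrite('pics/w23.png',v[:,:,::-1])
to(.5675,.1337,-.004,.035+np.pi/2)
"
```

```text
tcp [0.5628 0.1352 0.0501] jawyaw 1.608 tilt 0.0331 q1 0.05 q6 -1.542 t=26.98 F [-0.3  0.6  0.5]
shift [ 0.054  -0.0063 -0.0009] turn 0.002 rows 1.3
```

View pics/w23.png

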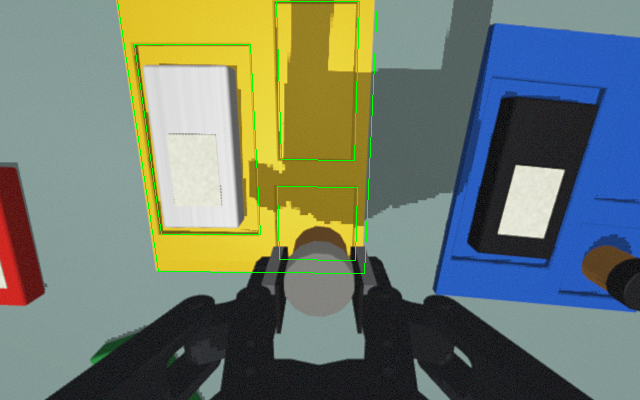

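Emit:
{"fn": "step_arm", "kwargs": {"commands": [[0.02, -0.006, -0.001, 0], [0.04, -0.006, -0.001, 0], [0.048, -0.006, -0.001, 0], [0.052, -0.006, -0.001, 0], [0.054, -0.006, -0.001, 0], [0.055, -0.006, -0.001, 0], [0.055, -0.006, -0.001, 0]]}}

```text
t: 27.57
tcp_pos: [0.5677, 0.1333, -0.0043]
tool_rot: [-0.506, 0.502, 0.512, 0.48]
force: [0.1, -1.1, -0.7]
finger_gap: 0.355
```

Emit:
{"fn": "step_arm", "kwargs": {"commands": [[0.0007, 0, 0, 0], [0.0014, 0, 0, 0], [0.0014, 0, 0, 0]]}}

```text
t: 27.82
tcp_pos: [0.568, 0.1334, -0.0052]
tool_rot: [-0.506, 0.501, 0.512, 0.48]
force: [-0.3, 0.2, 0.1]
finger_gap: 0.355
```

Emit:
{"fn": "step_arm", "kwargs": {"commands": [[0.0007, 0, 0, 0], [0.0012, 0, 0, 0], [0.0012, 0, 0, 0]]}}

```text
t: 28.07
tcp_pos: [0.5681, 0.1335, -0.0059]
tool_rot: [-0.506, 0.501, 0.512, 0.48]
force: [-1.3, -0.6, 3.6]
finger_gap: 0.353
```

Emit:
{"fn": "step_arm", "kwargs": {"commands": [[0, 0, 0, 0], [0, 0, 0, 0], [0, 0, 0, 0], [0, 0, 0, 0]], "jaw": 0.05}}

```text
t: 28.4
tcp_pos: [0.5681, 0.1335, -0.006]
tool_rot: [-0.506, 0.501, 0.512, 0.48]
force: [-0.1, 0.4, 0.4]
finger_gap: 0.588
```

Emit:
{"fn": "step_arm", "kwargs": {"commands": [[-0.01, 0, 0, 0], [-0.04, 0, 0, 0], [-0.08, 0, 0, 0], [-0.1, 0, 0, 0], [-0.1, 0, 0, 0], [-0.1, 0, 0, 0], [-0.1, 0, 0, 0]]}}

```text
t: 28.98
tcp_pos: [0.5699, 0.1351, 0.0937]
tool_rot: [-0.506, 0.502, 0.512, 0.48]
force: [-0.4, 0.5, -0.1]
finger_gap: 0.585
```

```bash
python3 -c "
from h import *
im=optics.snapshot('wrist'); cv2.imwrite('pics/w24.png',im[:,:,::-1])
to(.452,-.2545,.06,-.108+np.pi/2)
print(R.from_quat(telemetry.sense()['tool_rot']).as_matrix()[:,0].round(4))
"
```

```text
tcp [0.5694 0.135  0.093 ] jawyaw 1.608 tilt 0.0333 q1 0.05 q6 -1.546 t=29.03 F [-0.1  1.6  0.5]
shift [ 0.0427  0.1305 -0.3844] turn 0.145 rows 9.8
[-0.029  -0.0163 -0.9994]
```

View pics/w24.png

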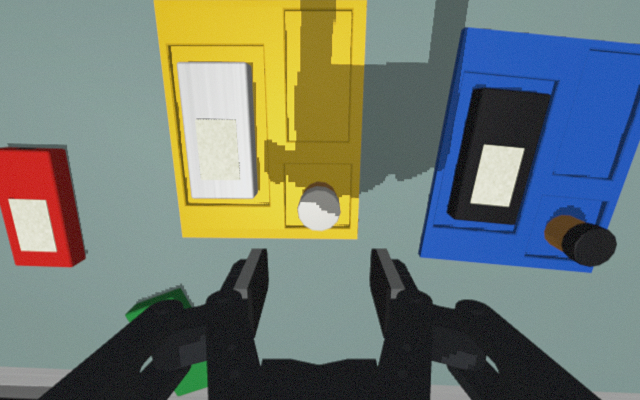

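Emit:
{"fn": "step_arm", "kwargs": {"commands": [[0, 0.065, -0.192, 0.145], [0, 0.065, -0.192, 0.145], [0, 0.065, -0.192, 0.145], [0, 0.065, -0.192, 0.145], [0, 0.065, -0.192, 0.145], [0, 0.065, -0.192, 0.145], [0, 0.065, -0.192, 0.145], [0, 0.065, -0.192, 0.145]]}}

```text
t: 29.7
tcp_pos: [0.5109, -0.0588, 0.0968]
tool_rot: [-0.468, 0.538, 0.475, 0.515]
force: [0.4, 1.4, 0.3]
finger_gap: 0.582
```

```bash
python3 -c "
from h import *
to(.452,-.2545,.065,-.108+np.pi/2)
"
```

```text
tcp [ 0.5109 -0.0588  0.0968] jawyaw 1.462 tilt 0.0347 q1 -0.32 q6 -1.755 t=29.70 F [0.4 1.4 0.3]
shift [ 0.0365  0.0361 -0.2003] turn -0.001 rows 5.0
```

Emit:
{"fn": "step_arm", "kwargs": {"commands": [[0, 0.036, -0.2, 0], [0, 0.036, -0.2, 0], [0, 0.036, -0.2, 0], [0, 0.036, -0.2, 0], [0.02, 0.036, -0.2, 0], [0.036, 0.036, -0.2, 0], [0.036, 0.036, -0.2, 0], [0.036, 0.036, -0.2, 0]]}}

```text
t: 30.37
tcp_pos: [0.4518, -0.2521, 0.0645]
tool_rot: [-0.467, 0.538, 0.477, 0.514]
force: [-0.6, 0.2, 0.2]
finger_gap: 0.586
```

```bash
python3 -c "
from chk import *
P=optics.camera_params('wrist'); v=optics.snapshot('wrist').copy()
box(v,P,(.4527,-.2554),-.108,.07,.026,.018)
cv2.imwrite('pics/w25.png',v[:,:,::-1])
to(.452,-.2545,-.019,-.108+np.pi/2)
"
```

```text
tcp [ 0.4524 -0.2521  0.0652] jawyaw 1.464 tilt 0.0353 q1 -0.70 q6 -2.134 t=30.42 F [ 0.6 -0.5  0. ]
shift [ 0.0842 -0.0024 -0.001 ] turn 0.001 rows 2.0
```

View pics/w25.png

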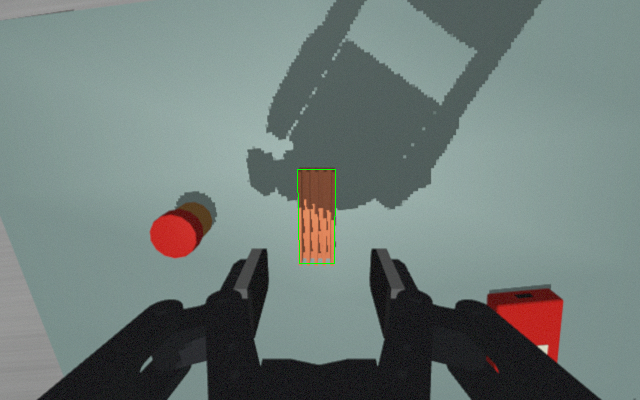

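Emit:
{"fn": "step_arm", "kwargs": {"commands": [[0.03, -0.003, -0.0015, 0], [0.06, -0.003, -0.0015, 0], [0.075, -0.003, -0.0015, 0], [0.082, -0.003, -0.0015, 0], [0.084, -0.003, -0.0015, 0], [0.084, -0.003, -0.0015, 0], [0.084, -0.003, -0.0015, 0]]}}

```text
t: 31.0
tcp_pos: [0.4536, -0.2549, -0.0177]
tool_rot: [-0.469, 0.537, 0.476, 0.514]
force: [-0.2, -1.2, 0.2]
finger_gap: 0.585
```

```bash
python3 -c "
from chk import *
im=optics.snapshot('scene'); cv2.imwrite('pics/s26.png',cv2.resize(im[180:260,170:280,::-1],None,fx=7,fy=7))
to(.453,-.255,-.019,-.108+np.pi/2)
"
```

```text
tcp [ 0.4536 -0.2552 -0.0176] jawyaw 1.465 tilt 0.0342 q1 -0.71 q6 -2.122 t=31.05 F [-0.3  0.7  0.2]
shift [0.0015 0.0006 0.0002] turn 0.002 rows 0.0
```

View pics/s26.png

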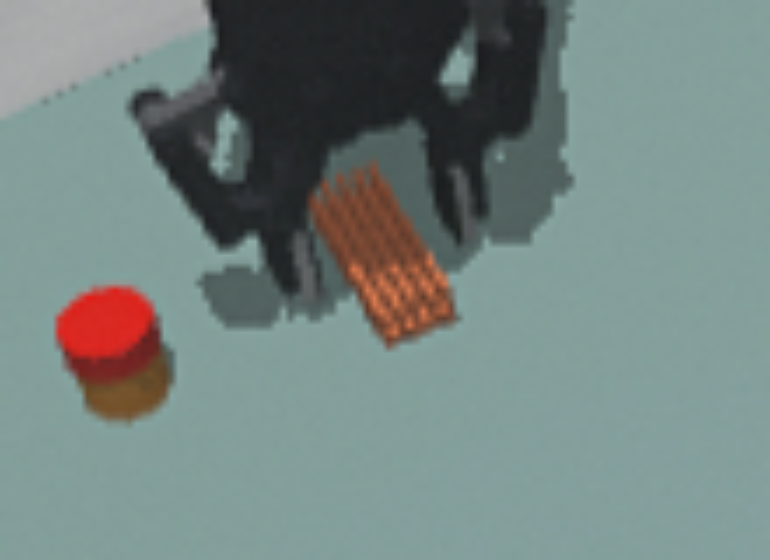

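Emit:
{"fn": "step_arm", "kwargs": {"commands": [[0.002, 0, 0, 0], [0.002, 0, 0, 0], [0.002, 0, 0, 0], [0.002, 0, 0, 0], [0.002, 0, 0, 0], [0.002, 0, 0, 0], [0.002, 0, 0, 0], [0.002, 0, 0, 0]], "jaw": 0.015, "grip_force": 35}}

```text
t: 31.72
tcp_pos: [0.4542, -0.2557, -0.0185]
tool_rot: [-0.47, 0.537, 0.475, 0.514]
force: [1.1, 1.3, 6.2]
finger_gap: 0.294
```

```bash
python3 -c "
from chk import *
im=optics.snapshot('scene'); cv2.imwrite('pics/s27.png',cv2.resize(im[180:260,170:280,::-1],None,fx=7,fy=7))
to(.453,-.255,-.019,-.108+np.pi/2)
"
```

```text
tcp [ 0.4542 -0.2557 -0.0185] jawyaw 1.465 tilt 0.0332 q1 -0.71 q6 -2.121 t=31.77 F [0.6 0.5 6.6]
shift [0.0005 0.0013 0.0006] turn 0.002 rows 0.0
```

View pics/s27.png

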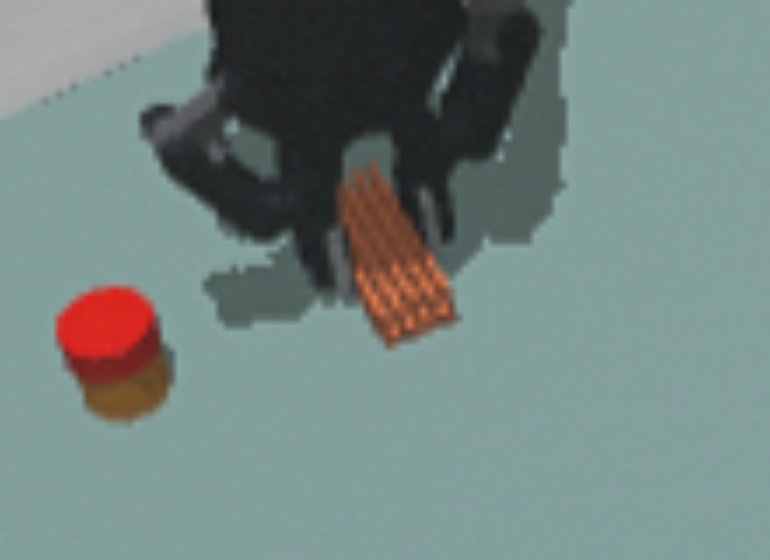

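Emit:
{"fn": "step_arm", "kwargs": {"commands": [[-0.02, 0, 0, 0], [-0.06, 0, 0, 0], [-0.1, 0, 0, 0], [-0.1, 0, 0, 0], [-0.1, 0, 0, 0], [-0.1, 0, 0, 0]]}}

```text
t: 32.27
tcp_pos: [0.4567, -0.2539, 0.0814]
tool_rot: [-0.47, 0.537, 0.475, 0.514]
force: [0.6, -0.3, -0.9]
finger_gap: 0.289
```

```bash
python3 -c "
from h import *
print(telemetry.sense()['finger_gap'])
to(.477,.130,.06,.035+np.pi/2)
"
```

```text
0.28917461659446314
tcp [ 0.4567 -0.2539  0.0814] jawyaw 1.464 tilt 0.0334 q1 -0.70 q6 -2.134 t=32.27 F [ 0.6 -0.3 -0.9]
shift [0.0146 0.0201 0.3842] turn -0.141 rows 9.2
```

Emit:
{"fn": "step_arm", "kwargs": {"commands": [[0, 0.01, 0.192, -0.141], [0, 0.01, 0.192, -0.141], [0, 0.01, 0.192, -0.141], [0, 0.01, 0.192, -0.141], [0, 0.01, 0.192, -0.141], [0, 0.01, 0.192, -0.141], [0, 0.01, 0.192, -0.141], [0, 0.01, 0.192, -0.141]]}}

```text
t: 32.93
tcp_pos: [0.4667, -0.0621, 0.0769]
tool_rot: [-0.505, 0.503, 0.513, 0.48]
force: [0.1, -0.5, -0.8]
finger_gap: 0.292
```

```bash
python3 -c "
from h import *
to(.477,.130,.06,.035+np.pi/2)
"
```

```text
tcp [ 0.4667 -0.0621  0.0769] jawyaw 1.606 tilt 0.0348 q1 -0.35 q6 -1.928 t=32.93 F [ 0.1 -0.5 -0.8]
shift [ 0.0136 -0.0175  0.1919] turn 0.000 rows 4.6
```

Emit:
{"fn": "step_arm", "kwargs": {"commands": [[0, -0.0175, 0.192, 0], [0, -0.0175, 0.192, 0], [0, -0.0175, 0.192, 0], [0, -0.0175, 0.192, 0], [0, -0.0175, 0.192, 0], [0.013, -0.0175, 0.192, 0], [0.013, -0.0175, 0.192, 0], [0.013, -0.0175, 0.192, 0]]}}

```text
t: 33.6
tcp_pos: [0.4768, 0.129, 0.0598]
tool_rot: [-0.504, 0.504, 0.513, 0.479]
force: [-0.2, -0.4, -1.3]
finger_gap: 0.295
```

```bash
python3 -c "
from chk import *
P=optics.camera_params('wrist'); v=optics.snapshot('wrist').copy()
for c in ((0,-.034,.061,.035),(-.038,.041,.046,.024),(.053,.041,.027,.027),(0,0,.09,.075)):
  o=R.from_euler('z',.035).apply([c[0],c[1],0])[:2]
  box(v,P,np.array([.515,.0905])+o,.035,2*c[2],2*c[3],.008)
cv2.imwrite('pics/w28.png',v[:,:,::-1])
to(.477,.130,-.011,.035+np.pi/2)
"
```

```text
tcp [0.4772 0.1287 0.0602] jawyaw 1.604 tilt 0.0360 q1 0.05 q6 -1.540 t=33.65 F [-0.9 -0.2 -0.9]
shift [ 0.0711 -0.0022  0.0024] turn -0.002 rows 1.7
```

View pics/w28.png

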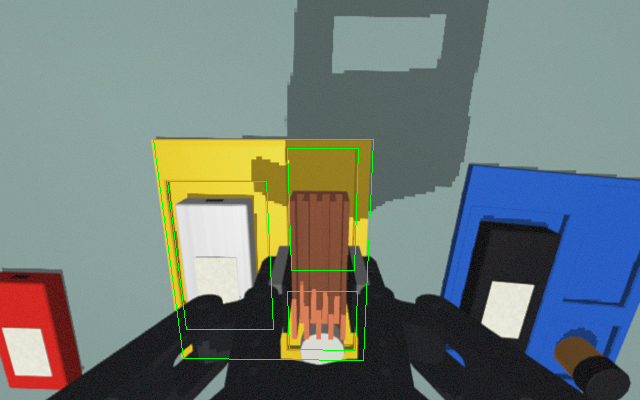

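Emit:
{"fn": "step_arm", "kwargs": {"commands": [[0.025, -0.002, 0.002, 0], [0.045, -0.002, 0.002, 0], [0.058, -0.002, 0.002, 0], [0.065, -0.002, 0.002, 0], [0.069, -0.002, 0.002, 0], [0.071, -0.002, 0.002, 0], [0.071, -0.002, 0.002, 0]]}}

```text
t: 34.23
tcp_pos: [0.4773, 0.129, -0.0107]
tool_rot: [-0.504, 0.504, 0.512, 0.48]
force: [-0.6, -0.1, -0.7]
finger_gap: 0.293
```

```bash
python3 -c "
from chk import *
P=optics.camera_params('wrist'); v=optics.snapshot('wrist').copy()
cv2.imwrite('pics/w29.png',v[:,:,::-1])
im=optics.snapshot('scene'); cv2.imwrite('pics/s29.png',cv2.resize(im[130:220,290:410,::-1],None,fx=6,fy=6))
to(.477,.130,-.0155,.035+np.pi/2)
"
```

```text
tcp [ 0.4774  0.1294 -0.0102] jawyaw 1.603 tilt 0.0348 q1 0.05 q6 -1.531 t=34.33 F [ 0.1  0.9 -0.6]
shift [0.0053 0.0003 0.0007] turn -0.003 rows 0.1
```

View pics/w29.png

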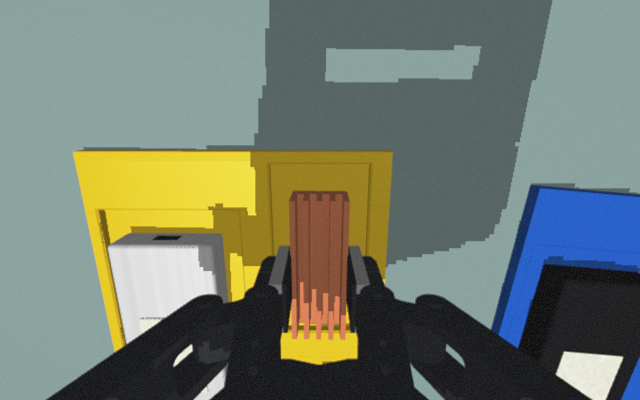

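View pics/s29.png

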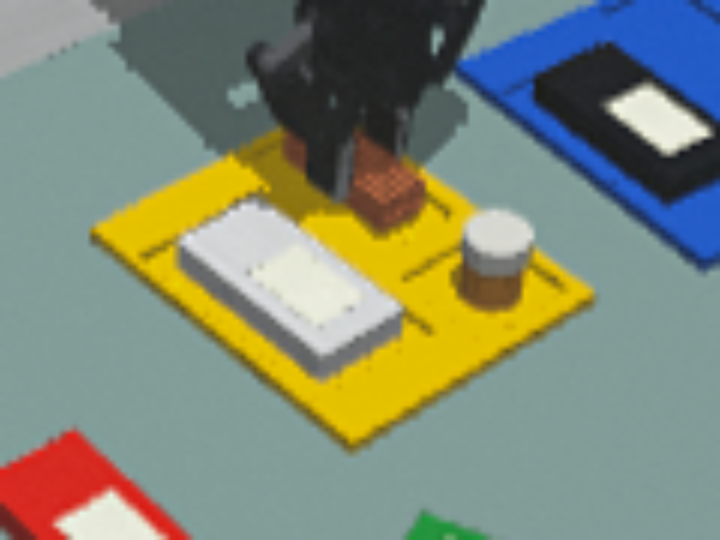

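Emit:
{"fn": "step_arm", "kwargs": {"commands": [[0.0015, 0, 0, 0], [0.003, 0, 0, 0], [0.0045, 0, 0, 0], [0.0045, 0, 0, 0]]}}

```text
t: 34.67
tcp_pos: [0.4773, 0.1294, -0.0147]
tool_rot: [-0.504, 0.503, 0.512, 0.48]
force: [0.1, 0.8, -0.2]
finger_gap: 0.296
```

Emit:
{"fn": "step_arm", "kwargs": {"commands": [[0.0005, 0, 0, 0], [0.001, 0, 0, 0], [0.001, 0, 0, 0]]}}

```text
t: 34.92
tcp_pos: [0.4772, 0.1295, -0.0155]
tool_rot: [-0.504, 0.503, 0.512, 0.48]
force: [0.2, -0.4, 2.1]
finger_gap: 0.292
```

Emit:
{"fn": "step_arm", "kwargs": {"commands": [[0.0005, 0, 0, 0], [0.0005, 0, 0, 0]]}}

```text
t: 35.08
tcp_pos: [0.4772, 0.1295, -0.0155]
tool_rot: [-0.504, 0.503, 0.512, 0.48]
force: [-0.9, 0.3, 5.0]
finger_gap: 0.292
```

Emit:
{"fn": "step_arm", "kwargs": {"commands": [[0, 0, 0, 0], [0, 0, 0, 0], [0, 0, 0, 0], [0, 0, 0, 0]], "jaw": 0.042}}

```text
t: 35.42
tcp_pos: [0.4773, 0.1295, -0.0156]
tool_rot: [-0.504, 0.503, 0.512, 0.48]
force: [-1.3, 0.2, 0.9]
finger_gap: 0.488
```

Emit:
{"fn": "step_arm", "kwargs": {"commands": [[-0.01, 0, 0, 0], [-0.04, 0, 0, 0], [-0.08, 0, 0, 0], [-0.12, 0, 0, 0], [-0.12, 0, 0, 0], [-0.12, 0, 0, 0], [-0.12, 0, 0, 0]]}}

```text
t: 36.0
tcp_pos: [0.4804, 0.1315, 0.1046]
tool_rot: [-0.504, 0.503, 0.512, 0.48]
force: [-0.2, 0.1, 0.0]
finger_gap: 0.49
```

Emit:
{"fn": "step_arm", "kwargs": {"commands": [[0, 0.02, 0.24, 0], [0, 0.02, 0.24, 0], [0, 0.02, 0.24, 0], [0, 0.02, 0.24, 0], [0, 0.02, 0.24, 0], [0, 0.02, 0.24, 0], [0, 0.02, 0.24, 0], [0, 0.02, 0.24, 0]]}}

```text
t: 36.67
tcp_pos: [0.4505, 0.3715, 0.0994]
tool_rot: [-0.505, 0.504, 0.513, 0.478]
force: [0.5, -0.7, -0.3]
finger_gap: 0.487
```

Emit:
{"fn": "step_arm", "kwargs": {"commands": [[0, 0.1, 0.23, 0], [0, 0.1, 0.23, 0], [0, 0.1, 0.23, 0], [0, 0.1, 0.23, 0], [0, 0.1, 0.23, 0], [0, 0.1, 0.23, 0], [0, 0.1, 0.23, 0], [0, 0.1, 0.23, 0]]}}

```text
t: 37.33
tcp_pos: [0.3409, 0.5974, 0.097]
tool_rot: [-0.506, 0.504, 0.513, 0.476]
force: [-0.5, 0.1, -0.3]
finger_gap: 0.492
```

Run:
```python
from chk import *
s=telemetry.sense(); print(s['t'],s['tcp_pos'].round(3),s['finger_gap'])
t=optics.snapshot('top').copy(); P=optics.camera_params('top')
cv2.imwrite('pics/t30.png',cv2.resize(t[110:290,80:520,::-1],None,fx=1.8,fy=1.8))
cv2.imwrite('pics/t30z.png',cv2.resize(t[170:265,125:300,::-1],None,fx=4.5,fy=4.5,interpolation=cv2.INTER_NEAREST))
im=optics.snapshot('scene'); cv2.imwrite('pics/s30.png',cv2.resize(im[115:215,290:460,::-1],None,fx=4.7,fy=4.7))
```

```text
37.3333 [0.341 0.597 0.097] 0.4922334514389761
```

View pics/t30.png

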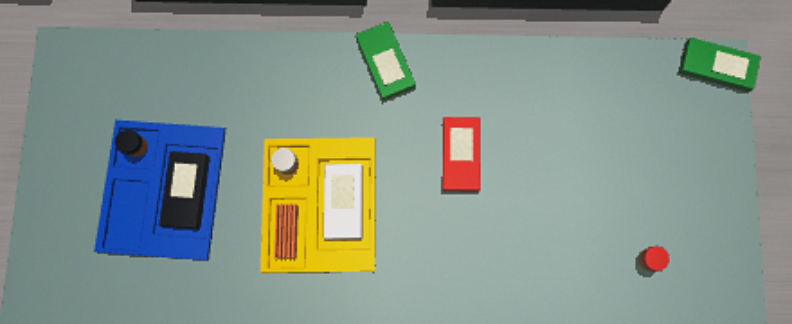

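View pics/t30z.png

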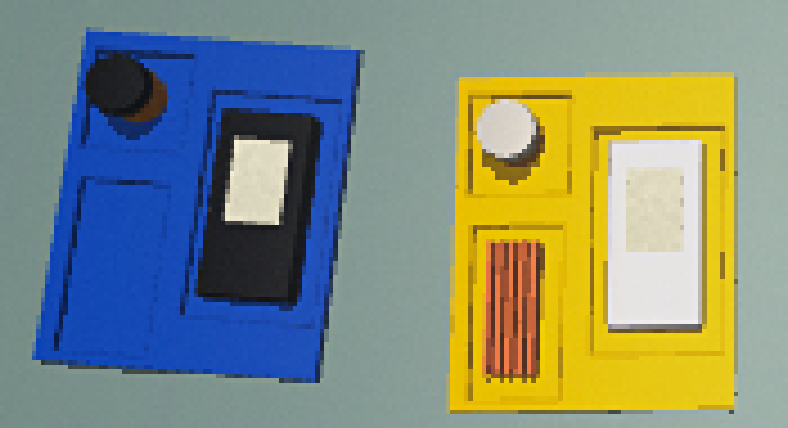

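View pics/s30.png

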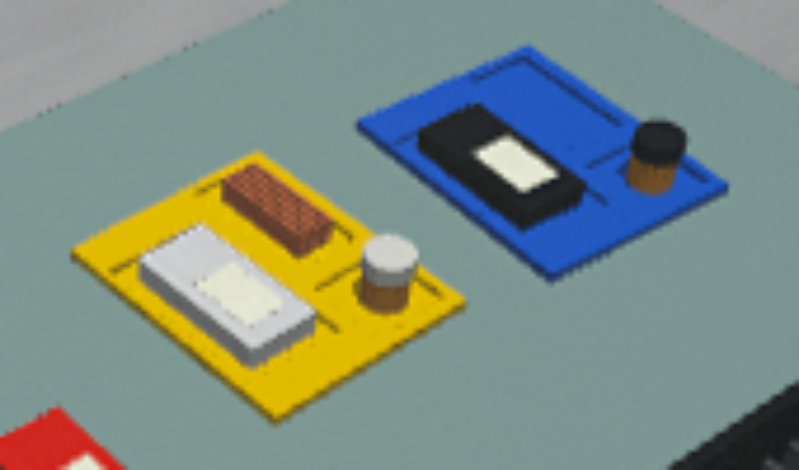

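Run:
```python
from chk import *
n='top'; im=optics.snapshot(n); hsv=cv2.cvtColor(im,cv2.COLOR_RGB2HSV); H,S,V=[hsv[...,i].astype(int) for i in range(3)]
def roi(x0,x1): r=np.zeros((400,640),bool); r[170:262,x0:x1]=1; return r
A,B=roi(130,212),roi(220,292)
res={'dark':(blobs(n,im,A&(V<75)&(S<150),.012,400,3000,show=0),(.5316,.3028),-.055),'blackcap':(blobs(n,im,A&(V<75)&(S<150),.032,60,350,show=0),(.5316,.3028),-.055),
'silver':(blobs(n,im,B&(S<60)&(V>190),.021,400,3000,show=0),(.515,.0905),.035),'whitecap':(blobs(n,im,B&(S<60)&(V>190),.039,60,350,show=0),(.515,.0905),.035),
'sink':(blobs(n,im,B&(H<16)&(V<230)&(H>=2),.012,150,1500,show=0),(.515,.0905),.035)}
for k,(bs,c,y) in res.items():
  for b in bs: print(k,"local mm",(R.from_euler('z',-y).apply([b[0]-c[0],b[1]-c[1],0])[:2]*1000).round(1),"dyaw %.3f size %.0fx%.0f"%(b[2]-y,b[3],b[4]))
```

```text
dark local mm [ -2.  -33.6] dyaw 0.002 size 102x55
blackcap local mm [52.1 38.2] dyaw 1.187 size 45x30
silver local mm [  0.9 -33.8] dyaw 0.002 size 97x48
whitecap local mm [53.2 42.5] dyaw -0.774 size 28x27
sink local mm [-37.7  41.7] dyaw 0.019 size 71x26
```

```bash
python3 -c "
from station import manip
print(manip.sign_off())"
```

```text
the job is handed in; nothing more can be done
None
```

Both kits are made up and the job is handed in at about 37 s of the 118 s. I placed the items in the order you listed: dark drive and black-capped pot in the blue tray, then silver drive, white-capped pot and heat sink in the yellow tray. Each was lowered until the force showed light contact (at most about 9 N), then released. The red drive and red-capped pot were not touched.

**Last checks:** the final top and scene pictures show all five items in their pockets, upright or flat with labels up. The blue heat-sink pocket is empty and the arm is clear of everything. Measured centres are within about 3 mm of the pocket centres. The black pot has the largest offset, but its mask also took in shadow; the pose when I released it was within about 1 mm.

**What disagreed with the brief:**
- **Finger tips:** the pads sat about 27 mm farther back from the TCP than stated. My first close, on the dark drive, shut above it without contact. I measured the tips in the images and used lower TCP heights from then on.
- **Heat sink:** it lay along world x, not y as described. I gripped it across its 26 mm width as asked.
- **Tool tilt:** the tool drifted to about 2° off vertical, but I saw no effect on the placements.

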